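# Slide the top-heavy measuring cylinder into its bench corral

## Robot

A 6-joint arm with a two-finger parallel gripper is mounted at the origin on the work surface. World frame = base frame: x ahead of the robot, y to its left, z up, the work surface at z = 0. Lengths are in m, angles in rad, forces in N, time in s.
With the tool pointing down it reaches from about 0.375 to 0.9 m from the base axis. Payload 3.1 kg.
Tool frame: the origin (TCP) lies midway between the tips of the shut fingers; the grasp point (between the pads) lies 19 mm behind it; z points along the fingers, y is the direction in which the jaws open and shut (so a half turn about z gives the same grasp; the last joint's range is limited). The gripper opens to 87 mm and grips with 3 to 60 N. Pads are 19 mm wide; open, the fingers measure 117 mm over their backs; the gripper's body (75 mm by 190 mm) begins 51 mm behind the grasp point.
Start: joints at [-1.484, 0.527, 1.433, -0, 1.181, -0.178], TCP at [0.164, -0.603, 0.223] pointing down, gripper open.
Joint ranges: [-3.08, 3.08], [-0.75, 2.2], [0.22, 2.44], [-1.43, 4.57], [0, 2.65], [-2.85, 2.85]. Speed limits (rad/s): [2.79, 2.79, 3.14, 3.14, 3.14, 3.14].

## Interface

Orientations are given as a unit quaternion [x, y, z, w].
In Python, from rig import robot gives the robot as it stands.
- The arm moves only by the tool move_arm, never from a script. Its argument "rows" is one flat list of numbers, 7 for each row, row after row: the shift along the world's x, y, z in mm, then the turn, a rotation vector about the world's x, y, z in rad, then the closure, from 0 (fully open) to 1 (shut). A call has 1 to 12 rows; each row shifts and turns the commanded pose from where the row before left it; what a row does not reach is not made up. A row lasts 1/10 s, in which the tool goes at most 50 mm and 8.59 degrees, less where a joint would pass 70% of its speed; a pose out of reach is approached as far as the arm can. A call with a gripper value outside its range is refused whole. The fingers move at their own pace and stop on an object; "grip_force" is the grip in N (left out, the last holds). Time passes only in rows, so rows that do not move let the fingers close. It gives the time, the measured TCP pose, the force and the opening at its end, in the units of the state.
- robot.get_obs(): the state, without advancing time (a new reading comes with each control period).
- robot.camera(name): name is "side" or "top"; returns a dict with "color" (384x512x3 uint8, red, green, blue), "z_map" (384x512 float32, m along the optical axis (not along the pixel's ray), 0 where there is no reading), "camera_matrix" (3x3 intrinsics, pixels), "distortion" ([k1, k2, p1, p2, k3] as OpenCV has them; the pictures are not rectified), "R" (3x3) and "t" (3): a world point X has camera coordinates R X + t. Camera axes: x right, y down, z forward; pixel columns grow to the right and rows downward; lengths in m; the calibration is good to about 2 mm. A picture is of the moment at which its call begins.
- robot.hand_in(): hands the job in, once; it reports no verdict.
Trained networks look in the newest picture that a camera, given by its name, has taken for a name from the list of things; names that differ only in an ending like _2 or _b are one class to them, and where a whole thing is asked for, a point or a joint stands for the part that bears it (a point fixed in the world has none). Each returns a list of dicts, best first, with "conf" (0 to 1); they miss things now and then, are a little off and sometimes report something else, mostly with a low value. They report only what shows in the picture. A call takes as long as a camera call.
- robot.search_frame(camera, thing): "at" ([column, row] in pixels, amid what is visible of it).
- robot.spot_point(camera, thing): "at" ([column, row] in pixels: a listed point, or the origin of a listed thing).
The state is a dict: "time": time; "q": joint angles; "joint_velocities": joint speeds; "joint_torque": joint torques, N m; "position": TCP position; "tool_rot": TCP orientation; "ft_force": force on the tool from outside, world axes, zero at the start; "moment": the same for the moment, N m; "grip_width": finger opening in m.
Only numpy, scipy, OpenCV 4.12 (cv2) and the standard library are available. Lean on these libraries where they do the work, as an engineer would, in place of code of your own. Each camera call takes 0.05 s, during which the arm holds its last target.

## Task

Put the tall measuring cylinder with the funnel away in its corral on the bench: swing the yellow guard bar wide open, slide the cylinder along the bench on its foot right into the corral, without lifting it or letting it rock over, then swing the guard bar fully shut behind it. It is top-heavy and tips if pushed high or fast, so push it slowly on its foot. Leave the glassware, dishes and tube rack where they are.

Things in the scene. Friction and masses are not known exactly. Their poses are not given: they have to be found in the camera images.
- cylinder: Loose, tall, top-heavy: clear column (32 mm dia) with grey rings on a round blue foot (plain disc 76 mm dia, 24 mm high); orange funnel fixed on top, from 38 mm dia at 212 mm height to 88 mm at 250 mm; top 262 mm. 0.3 to 0.65 kg, mass centre 135 mm up. Pushed slowly (under 0.15 m/s) on the foot it slides; pushed on the column it tips. Origin: centre of underside, z up.
- corral: Bay fixed to the bench: three aluminium walls, 8 mm thick, 40 mm high, round a green floor patch level with the bench. Inside 96 mm deep (x), 104 mm wide (y). Origin: bay centre at bench level; +x points from the open mouth to the back wall. Back wall face x = +48, side walls y = -52 and +52, mouth x = -48 mm. The mouth looks roughly to the world's -y.
- guard (a joint): Angle of the yellow guard bar at the corral's mouth: 0 = shut, straight across the mouth; grows as its free end swings outward, away from the bay, about a vertical hinge; stop at 2.2 rad (folded aside). Slight friction (under 1 N at the knob); stays where it is left. Starts shut or a little ajar (up to 0.25).
- guard_hinge (a point): On the guard's vertical hinge axis, 24 mm above the bench; at x = -53, y = -60 mm in the corral's frame. Shut, the bar runs from here along the corral's +y; it opens counter-clockwise seen from above. Bar 10 mm thick, 118 mm long from the axis, from 14 to 34 mm above the bench; hinge pin 16 mm dia, 46 mm high.
- guard_knob (a point): Middle of the upright black knob on the bar, 108 mm from the hinge axis, 50 mm above the bench: 16 mm diameter, from 34 to 60 mm above the bench.
- flask: Bystander, to be left alone: green glass conical flask, 84 mm wide at the foot, 130 mm tall. Origin: centre of its underside.
- reagent: Bystander, to be left alone: amber reagent bottle with blue cap, 68 mm wide, 160 mm tall. Origin: centre of its underside.
- washbottle: Bystander, to be left alone: white wash bottle with red cap and bent spout, 64 mm wide, 178 mm tall. Origin: centre of its underside.
- dish_stack: Bystander, to be left alone: stack of two yellow culture dishes, 92 mm wide, 32 mm tall. Origin: centre of its underside.
- dish_single: Bystander, to be left alone: one yellow culture dish, 92 mm wide, 16 mm tall. Origin: centre of its underside.
- tube_rack: Bystander, to be left alone: green tube rack with tubes, 60 x 160 mm, 66 mm tall. Origin: centre of its underside.

How it is judged:
On the way, in this order (a step that is already met when the one before it is completed fails the run):
1. the guard bar is swung wide open (value of joint guard above 1.3 rad), for 0.1 s.
2. the cylinder stands wholly inside the corral, upright (x of cylinder in the frame of corral between -0.013 and 0.013 m and y of cylinder in the frame of corral between -0.017 and 0.017 m and angle between cylinder's own z axis and vertical below 0.06 rad), for 0.2 s.
3. the guard bar is shut behind it (value of joint guard below 0.08 rad), for 0.2 s.
At the end, for the whole second after the job is handed in: The cylinder stands upright (within 0.06 rad) and still (under 20 mm/s) on the bench (underside less than 8 mm above it) inside the corral (its axis within 13 mm of the bay's centre in depth and 17 mm in width), and the guard bar is shut (within 0.08 rad) (all of step 2 and height (world z) of cylinder below 0.008 m and linear speed of cylinder below 0.02 m/s and value of joint guard below 0.08 rad); the robot touches nothing.
It fails at once if the cylinder rocks more than 0.2 rad from upright or falls (angle between cylinder's own z axis and vertical above 0.2 rad).
It fails at once if the cylinder is lifted more than 15 mm off the bench (height (world z) of cylinder above 0.015 m).
It fails at once if a bystander (flask, bottles, dishes, rack) is moved more than 25 mm (distance of any of flask, reagent, washbottle, dish_stack, dish_single, tube_rack from where it was at the start of the episode above 0.025 m).
It also fails if it takes over 72 s, if anything falls off the work surface, if the arm or the gripper's body presses on something with over 40 N, if the wrist force passes 120 N, or if a joint passes its speed limit or range.

## Working session

There is one attempt and no reset: what is moved stays moved. The work goes in short steps, Python scripts to look and compute and a tool call to move; the robot and the scene stay as the last step left them, time stands still between calls to the robot, and variables do not carry over. Pictures are saved under pics/ and viewed, and the job is handed in when it is done.

Besides the shell and the picture viewer there is one more tool, called by a JSON object that holds its "op" and its "data", one argument or row to a line. move_arm: Moves the arm, as the interface text tells. Its arguments: {"type":"object","properties":{"rows":{"type":"array","items":{"type":"number"}},"grip_force":{"type":"number"}},"required":["rows"]}

```bash
mkdir -p pics; ls; cat > h.py <<'E'
import numpy as np, cv2
from rig import robot
def cam(n,save=None):
    c=robot.camera(n)
    if save: cv2.imwrite('pics/'+save,c['color'][:,:,::-1])
    return c
def ray(c,px):
    p=cv2.undistortPoints(np.array([[px]],float),c['camera_matrix'],np.array(c['distortion'],float)).ravel()
    d=c['R'].T@np.array([p[0],p[1],1.]); o=-c['R'].T@c['t']; return o,d
def atz(c,px,z):
    o,d=ray(c,px); return o+d*(z-o[2])/d[2]
def depth(c,px):
    o,d=ray(c,px); x,y=int(round(px[0])),int(round(px[1]))
    return o+d*c['z_map'][y,x]
def proj(c,P):
    r,_=cv2.Rodrigues(c['R']); return cv2.projectPoints(np.array(P,float).reshape(-1,3),r,c['t'],c['camera_matrix'],np.array(c['distortion'],float))[0].reshape(-1,2)
E
python3 - <<'E'
from h import *
for n in ('top','side'):
    c=cam(n,n+'0.png')
    print(n,-c['R'].T@c['t'],c['R'][2])
    for t,z in [('cylinder',0),('corral',0),('guard_hinge',.024),('guard_knob',.05),('flask',0),('reagent',0),('washbottle',0),('dish_stack',0),('dish_single',0),('tube_rack',0)]:
        for r in robot.spot_point(n,t)[:2]:
            print(t,r['conf'],np.round(r['at'],1),np.round(atz(c,r['at'],z),3))
print(robot.get_obs())
E
```

```text
pics
top [ 0.31040336 -0.02572861  1.6010015 ] [ 0.15950626 -0.00402928 -0.98718869]
cylinder 0.83 [273.4 193.2] [ 0.553 -0.126  0.   ]
corral 0.69 [117.7 217. ] [0.455 0.469 0.   ]
corral 0.63 [192.3 201.2] [0.519 0.187 0.   ]
guard_hinge 0.88 [208.6 185.4] [0.577 0.123 0.024]
guard_knob 0.6 [203.7 214. ] [0.465 0.136 0.05 ]
flask 0.76 [382.9 200.5] [ 0.529 -0.548  0.   ]
reagent 0.96 [111.8 189.7] [0.56  0.498 0.   ]
washbottle 0.83 [116.2 217.1] [0.455 0.474 0.   ]
dish_single 0.73 [223.5 238.2] [0.378 0.064 0.   ]
tube_rack 0.81 [155.6 152.1] [0.711 0.337 0.   ]
side [-0.42556705  0.90193122  1.14129448] [ 0.57646566 -0.52902794 -0.62274937]
cylinder 0.6 [287.3 186.4] [ 0.554 -0.137  0.   ]
cylinder 0.31 [237.2 205.9] [0.608 0.095 0.   ]
corral 0.97 [236.3 228.8] [0.512 0.183 0.   ]
guard_hinge 0.98 [237.7 209.2] [0.571 0.123 0.024]
guard_knob 0.45 [255.7 219.5] [0.458 0.131 0.05 ]
reagent 0.81 [153.5 268.5] [0.564 0.512 0.   ]
reagent 0.4 [172.9 225.7] [0.694 0.344 0.   ]
washbottle 0.73 [184.7 284.4] [0.433 0.475 0.   ]
dish_stack 0.85 [260.6 167.3] [ 0.733 -0.15   0.   ]
dish_single 0.83 [284.1 233. ] [0.37  0.071 0.   ]
tube_rack 0.88 [170.3 223.6] [0.711 0.345 0.   ]
{'time': 1.1, 'q': array([-1.48450237e+00,  5.27500821e-01,  1.43271837e+00,  1.09961396e-05,
        1.18140415e+00, -1.78519859e-01]), 'joint_velocities': array([-0.00090978, -0.00032548,  0.00027183, -0.00061117,  0.00093459,
        0.00166303]), 'joint_torque': array([ 2.70554247e-04, -4.40021288e+01, -1.76987010e+01,  6.34377077e-02,
        5.03746199e-02, -2.76012753e-05]), 'position': array([ 0.16359755, -0.60317403,  0.22254203]), 'tool_rot': array([ 9.91247280e-01,  1.32018295e-01,  5.78845064e-06, -1.50953684e-05]), 'ft_force': array([ 0.14097555, -0.29186326,  0.72412767]), 'moment': array([ 0.00177103,  0.02180295, -0.02043402]), 'grip_width': 0.08707740083281579}
```

```bash
python3 - <<'E'
import cv2
a=cv2.imread('pics/top0.png')[110:290,60:420]; cv2.imwrite('pics/top0c.png',cv2.resize(a,None,fx=2.2,fy=2.2,interpolation=2))
a=cv2.imread('pics/side0.png')[110:310,120:400]; cv2.imwrite('pics/side0c.png',cv2.resize(a,None,fx=2.8,fy=2.8,interpolation=2))
E
```

```text
(no output)
```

View pics/top0c.png

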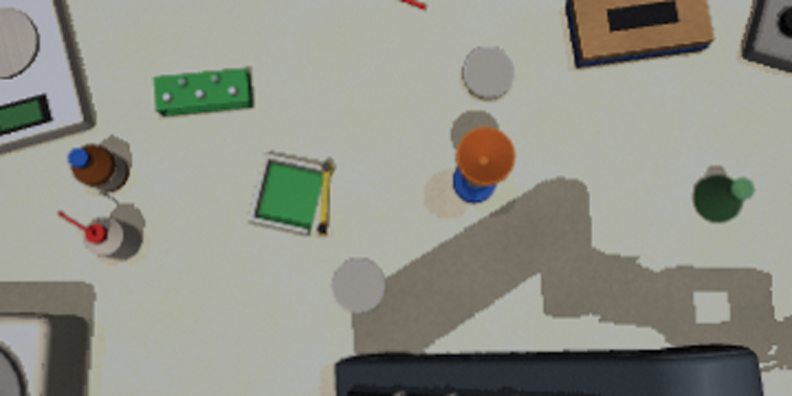

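View pics/side0c.png

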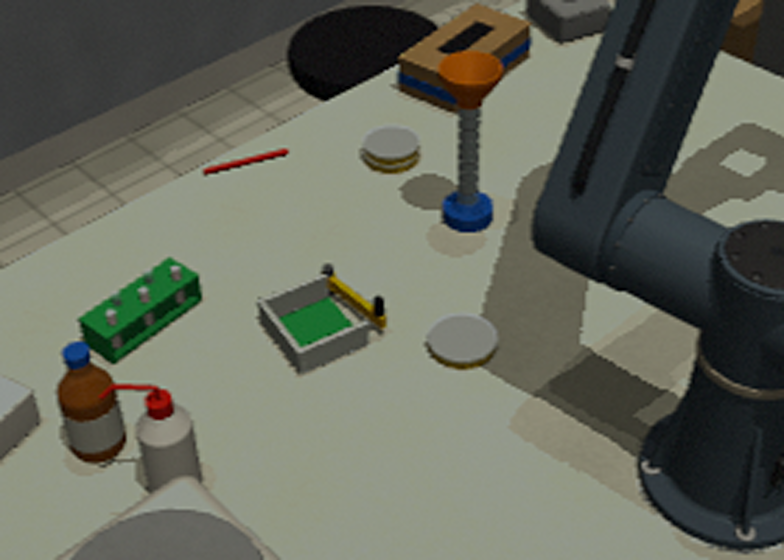

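```bash
cat > fit.py <<'E'
from h import *
from scipy.optimize import minimize
def T(p,L):
    c,s=np.cos(p[2]),np.sin(p[2]); L=np.atleast_2d(np.array(L,float))
    return np.c_[p[0]+c*L[:,0]-s*L[:,1],p[1]+s*L[:,0]+c*L[:,1],L[:,2]]
def box(x0,x1,y0,y1,z0,z1): return [[x,y,z] for x in(x0,x1) for y in (y0,y1) for z in (z0,z1)]
W=[box(.048,.056,-.06,.06,0,.04),box(-.048,.056,-.06,-.052,0,.04),box(-.048,.056,.052,.06,0,.04)]
FL=[[-.048,-.052,0],[.048,-.052,0],[.048,.052,0],[-.048,.052,0]]
S=8
def render(c,p,x0,y0,w,h):
    def pts(L): return np.round((proj(c,T(p,L))-[x0,y0]+.5)*S*16).astype(np.int32)
    g=np.zeros((h*S,w*S),np.uint8); 
    cv2.fillConvexPoly(g,pts(FL),255,shift=4)
    for b in W: cv2.fillConvexPoly(g,cv2.convexHull(pts(b)),0,shift=4)
    return cv2.resize(g,(w,h),interpolation=cv2.INTER_AREA)/255.
def fit(cs,p0):
    data=[]
    for c in cs:
        u=proj(c,[[p0[0],p0[1],0]])[0].astype(int); x0,y0=u-30
        im=c['color'][y0:y0+60,x0:x0+60].astype(float)
        sat=(im[...,1]-np.maximum(im[...,0],im[...,2]))
        m=np.percentile(sat[20:40,20:40],70); g=np.clip(sat/m,0,1)
        g[:6]=0
        data.append((c,g,x0,y0))
    def cost(p): return sum(((render(c,p,x0,y0,60,60)-g)**2).sum() for c,g,x0,y0 in data)
    sx=np.array([p0]+[np.array(p0)+d for d in np.diag([.006,.006,.08])])
    r=minimize(cost,p0,method='Nelder-Mead',options=dict(initial_simplex=sx,xatol=1e-5,fatol=1e-3,maxiter=300))
    return r.x,r.fun,data
E
python3 - <<'E'
from fit import *
ct=cam('top');cs=cam('side')
p0=[.516,.185,1.476]
for l in ([ct],[cs],[ct,cs]):
    p,f,_=fit(l,p0); print(p,f,'hinge',T(p,[-.053,-.06,.024]))
for n,c in(('t',ct),('s',cs)):
    u=proj(c,[[.516,.185,0]])[0].astype(int);x0,y0=u-40
    k=8;im=cv2.resize(np.ascontiguousarray(c['color'][y0:y0+80,x0:x0+80,::-1]),None,fx=k,fy=k,interpolation=cv2.INTER_CUBIC)
    im=cv2.convertScaleAbs(im,alpha=1.5)
    for b in W:
        for z in (1,):
            q=np.array([b[i] for i in (1,3,7,5)]); uv=((proj(c,T(p,q))-[x0,y0]+.5)*k).astype(int)
            cv2.polylines(im,[uv.reshape(-1,1,2)],True,(255,0,255),1)
    for g in (0,.1,.2):
        a=np.pi/2+g;h=np.array([-.053,-.06,0]);e=h+.118*np.array([np.cos(np.pi/2+g),np.sin(np.pi/2+g),0]);h[2]=e[2]=.034
        uv=((proj(c,T(p,[h,e]))-[x0,y0]+.5)*k).astype(int);cv2.line(im,tuple(map(int,uv[0])),tuple(map(int,uv[1])),(255,255,0),1)
    cv2.imwrite(f'pics/ov_{n}.png',im[:600])
E
```

```text
[0.52820965 0.18977683 1.36667078] 15.020154748173777 hinge [[0.57622029 0.12571453 0.024     ]]
[0.52485787 0.19052261 1.37128458] 18.5907634687862 hinge [[0.57316357 0.1266825  0.024     ]]
[0.52685865 0.19009692 1.37789223] 41.87572772246152 hinge [[0.57558512 0.12657739 0.024     ]]
```

```bash
python3 - <<'E'
import cv2,numpy as np
a=cv2.imread('pics/ov_t.png')[100:550,60:];b=cv2.imread('pics/ov_s.png')[100:550,60:]
cv2.imwrite('pics/ov.png',cv2.resize(np.hstack([a,b]),(800,310)))
E
```

```text
(no output)
```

View pics/ov.png

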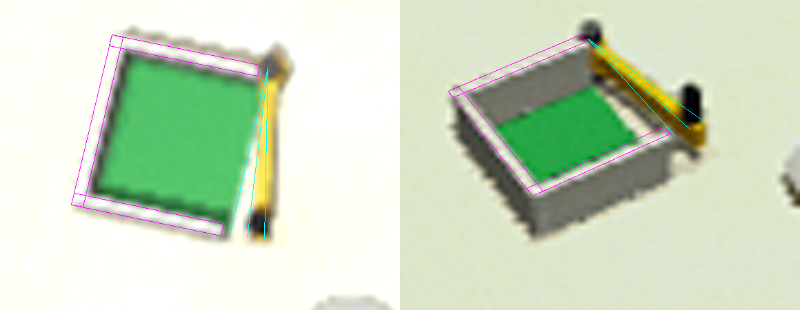

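```bash
cat > cyl.py <<'E'
from h import *
from scipy.optimize import minimize
S=8
def bmask(c,p0,w=44):
    u=proj(c,[[p0[0],p0[1],.012]])[0].astype(int);x0,y0=u-w//2
    im=c['color'][y0:y0+w,x0:x0+w].astype(float)
    s=im[...,2]-np.maximum(im[...,0],im[...,1]); return s,x0,y0
def fitcyl(cs,p0,verbose=0):
    th=np.linspace(0,2*np.pi,48,endpoint=False); D=[]
    for c in cs:
        s,x0,y0=bmask(c,p0); m=np.percentile(s,97); D.append((c,np.clip(s/m,0,1),x0,y0))
    def cost(p):
        t=0
        for c,g,x0,y0 in D:
            P=np.array([[p[0]+.038*np.cos(a),p[1]+.038*np.sin(a),z] for a in th for z in(0,.024)])
            uv=np.round((proj(c,P)-[x0,y0]+.5)*S*16).astype(np.int32)
            r=np.zeros((44*S,44*S),np.uint8);cv2.fillConvexPoly(r,cv2.convexHull(uv),255,shift=4)
            # column/funnel occlusion: mask out
            o=np.zeros_like(r)
            for R0,z0,R1,z1 in((.017,.024,.017,.212),(.019,.212,.045,.262)):
                P=np.array([[p[0]+R*np.cos(a),p[1]+R*np.sin(a),z] for a in th for R,z in((R0,z0),(R1,z1))])
                uv=np.round((proj(c,P)-[x0,y0]+.5)*S*16).astype(np.int32)
                cv2.fillConvexPoly(o,cv2.convexHull(uv),255,shift=4)
            r[o>0]=0
            r=cv2.resize(r,(44,44),interpolation=cv2.INTER_AREA)/255.
            t+=((r-g)**2).sum()
        return t
    p0=np.array(p0,float)
    r=minimize(cost,p0,method='Nelder-Mead',options=dict(initial_simplex=np.array([p0,p0+[.008,0],p0+[0,.008]]),xatol=1e-5,fatol=1e-3))
    return r.x,r.fun
E
python3 - <<'E'
from cyl import *
ct=cam('top');cs=cam('side')
for l in([ct],[cs],[ct,cs]): print(fitcyl(l,(.553,-.131)))
# knob: dark high points
for c in (ct,cs):
    u=proj(c,[[.465,.13,.05]])[0].astype(int)
    for dy in range(-8,8):
        for dx in range(-8,8):
            P=depth(c,(u[0]+dx,u[1]+dy))
            col=c['color'][u[1]+dy,u[0]+dx]
            if col.max()<70 and P[2]>.045: print(np.round(P,3),col)
E
```

```text
(array([ 0.55751058, -0.13280116]), np.float64(11.151236914017725))
(array([ 0.55719661, -0.13550115]), np.float64(30.18796060459222))
(array([ 0.55747237, -0.13351169]), np.float64(42.95959734321177))
[0.471 0.131 0.057] [55 53 47]
[0.47  0.127 0.066] [43 36 27]
[0.47  0.123 0.066] [55 43 27]
[0.467 0.131 0.059] [27 26 28]
[0.467 0.127 0.061] [32 30 31]
[0.467 0.123 0.063] [31 28 29]
[0.464 0.131 0.057] [32 30 32]
[0.463 0.127 0.064] [36 34 36]
[0.464 0.123 0.058] [28 26 26]
[0.46  0.127 0.06 ] [40 32 25]
[0.461 0.124 0.048] [22 21 20]
[0.468 0.13  0.06 ] [21 20 17]
[0.469 0.124 0.055] [19 18 17]
[0.462 0.136 0.063] [ 6  6 11]
[0.463 0.129 0.057] [10  9 13]
[0.459 0.128 0.059] [7 8 7]
[0.464 0.134 0.054] [0 2 4]
[0.456 0.136 0.061] [13 11 12]
[0.457 0.13  0.057] [0 0 0]
[0.462 0.136 0.053] [0 0 4]
[0.461 0.131 0.05 ] [0 1 1]
[0.46  0.128 0.048] [0 0 0]
[0.462 0.136 0.048] [0 0 1]
[0.46  0.133 0.047] [0 0 2]
[0.458 0.13  0.046] [0 0 1]
[0.458 0.14  0.048] [0 4 4]
```

{"op": "move_arm", "data": {
  "rows": [0, 0, 45, 0, 0, 0, 0, 0, 0, 45, 0, 0, 0, 0, 0, 0, 45, 0, 0, 0, 0, 0, 0, 45, 0, 0, 0, 0, 30, 38, 0, 0, 0, -0.05, 0, 30, 38, 0, 0, 0, -0.05, 0, 30, 38, 0, 0, 0, -0.05, 0, 30, 38, 0, 0, 0, -0.05, 0, 30, 38, 0, 0, 0, -0.06, 0, 30, 38, 0, 0, 0, 0, 0, 30, 38, 0, 0, 0, 0, 0, 30, 38, 0, 0, 0, 0, 0]
}}

```text
time: 2.5
position: [0.4044, -0.2974, 0.4028]
tool_rot: [1.0, 0.002, 0.0, 0.0]
ft_force: [1.6, -0.9, 0.5]
grip_width: 0.0868
```

{"op": "move_arm", "data": {
  "rows": [6.2, 42.5, 0, 0, 0, 0, 0, 6.2, 42.5, 0, 0, 0, 0, 0, 6.2, 42.5, 0, 0, 0, 0, 0, 6.2, 42.5, 0, 0, 0, 0, 0, 6.2, 42.5, 0, 0, 0, 0, 0, 6.2, 42.5, 0, 0, 0, 0, 0, 6.2, 42.5, 0, 0, 0, 0, 0, 6.2, 42.5, 0, 0, 0, 0, 0, 6.2, 42.5, -40, 0, 0, 0, 0, 6.2, 42.5, -40, 0, 0, 0, 0, 0, 0, -45, 0, 0, 0, 0.3, 0, 0, -45, 0, 0, 0, 0.3]
}}

```text
time: 3.7
position: [0.464, 0.1147, 0.2436]
tool_rot: [1.0, 0.004, 0.001, 0.0]
ft_force: [0.2, -0.6, -0.6]
grip_width: 0.078
```

{"op": "move_arm", "data": {
  "rows": [0, 0, -45, 0, 0, 0, 0.3, 0, 0, -45, 0, 0, 0, 0.3, 0, 0, -35, 0, 0, 0, 0.3, 0, 0, 0, 0, 0, 0, 0.3]
}}

```text
time: 4.1
position: [0.4603, 0.1131, 0.1157]
tool_rot: [1.0, 0.002, -0.005, 0.0]
ft_force: [-0.8, 0.1, 0.5]
grip_width: 0.0617
```

```bash
python3 - <<'E'
from h import *
o=robot.get_obs();print(o['time'],o['position'],o['grip_width'],o['q'])
for n in('top','side'):
    c=cam(n); u=proj(c,[o['position']])[0].astype(int); a=c['color'][max(0,u[1]-40):u[1]+40,u[0]-50:u[0]+50,::-1]
    cv2.imwrite(f'pics/k_{n}.png',cv2.resize(a,None,fx=6,fy=6,interpolation=2))
E
```

```text
4.1 [0.4602844  0.11312775 0.11567516] 0.061678732398675995 [ 4.63017063e-03  5.07467469e-01  1.89850526e+00 -2.24136187e-05
  7.46089624e-01  1.57075435e+00]
```

View pics/k_side.png

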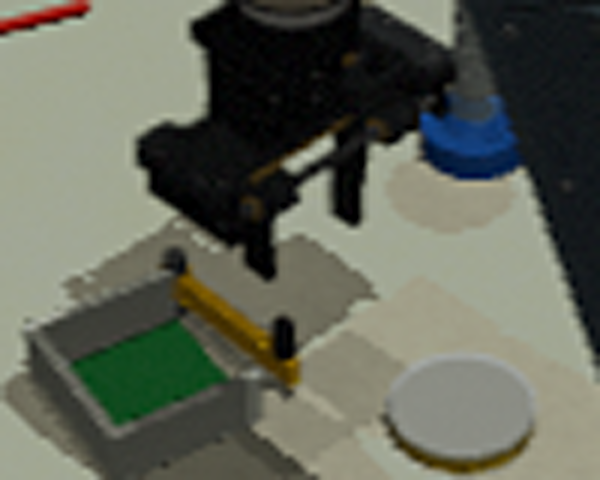

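{"op": "move_arm", "data": {
  "rows": [3, 8, -10, 0, 0, 0, 0.3, 2.5, 7, -10, 0, 0, 0, 0.3, 0, 0, -25, 0, 0, 0, 0.3, 0, 0, -20, 0, 0, 0, 0.3, 0, 0, -5, 0, 0, 0, 0.3, 0, 0, 0, 0, 0, 0, 0.3]
}}

```text
time: 4.8
position: [0.4693, 0.1286, 0.0492]
tool_rot: [1.0, 0.003, -0.0, -0.0]
ft_force: [0.6, -0.4, -0.7]
grip_width: 0.0609
```

```bash
python3 - <<'E'
from h import *
o=robot.get_obs();print(o['time'],o['position'],o['grip_width'],o['q'])
for n in('top','side'):
    c=cam(n); u=proj(c,[o['position']])[0].astype(int); a=c['color'][max(0,u[1]-40):u[1]+40,u[0]-50:u[0]+50,::-1]
    cv2.imwrite(f'pics/k2_{n}.png',cv2.resize(a,None,fx=6,fy=6,interpolation=2))
E
```

```text
4.8 [0.46934094 0.12864949 0.04923113] 0.0609079352641302 [3.73834665e-02 6.44146187e-01 1.91334099e+00 1.07410900e-04
 5.84444413e-01 1.60282347e+00]
```

View pics/k2_side.png

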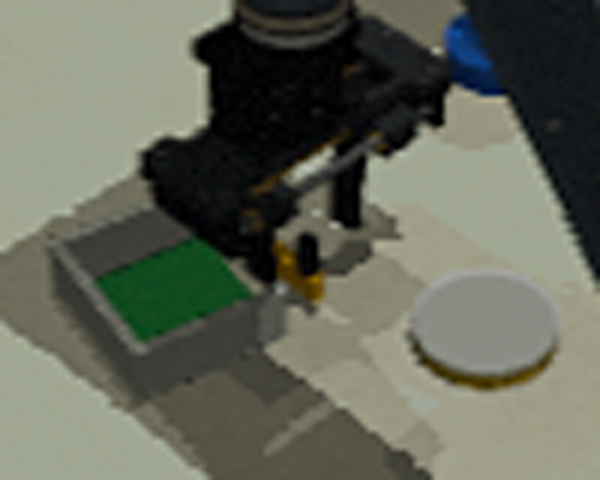

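{"op": "move_arm", "data": {
  "rows": [-4, 0, -5, 0, 0, 0, 0.3, 0, 0, 0, 0, 0, 0, 0.6, 0, 0, 0, 0, 0, 0, 0.8, 0, 0, 0, 0, 0, 0, 0.85, 0, 0, 0, 0, 0, 0, 0.85, 0, 0, 0, 0, 0, 0, 0.85, 0, 0, 0, 0, 0, 0, 0.85],
  "grip_force": 5
}}

```text
time: 5.6
position: [0.4653, 0.1282, 0.0444]
tool_rot: [1.0, 0.002, 0.0, -0.0]
ft_force: [0.0, -0.6, 0.3]
grip_width: 0.0204
```

```bash
python3 - <<'E'
from h import *
o=robot.get_obs();print(o['time'],o['position'],o['grip_width'],o['ft_force'])
for n in('top','side'):
    c=cam(n); u=proj(c,[o['position']])[0].astype(int); a=c['color'][max(0,u[1]-40):u[1]+40,u[0]-50:u[0]+50,::-1]
    cv2.imwrite(f'pics/k3_{n}.png',cv2.resize(a,None,fx=6,fy=6,interpolation=2))
E
```

```text
5.6 [0.46532477 0.1282264  0.04441633] 0.020380920766789098 [ 0.00089561 -0.58519118  0.33367281]
```

View pics/k3_side.png

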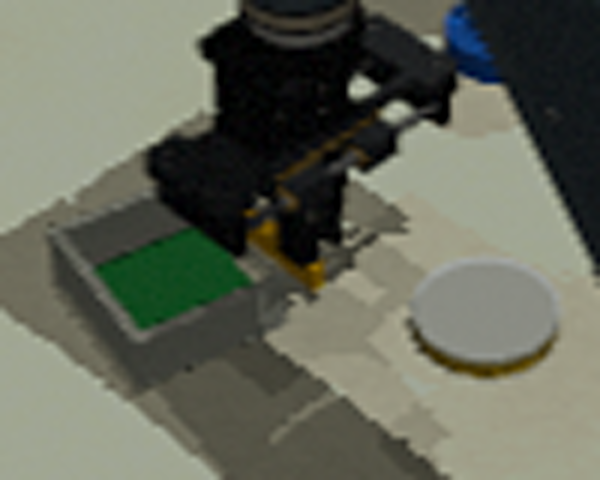

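{"op": "move_arm", "data": {
  "rows": [0, 0, 0, 0, 0, 0, 1, 0, 0, 0, 0, 0, 0, 1, 0, 0, 0, 0, 0, 0, 1],
  "grip_force": 5
}}

```text
time: 6.0
position: [0.4652, 0.1282, 0.0444]
tool_rot: [1.0, 0.002, -0.0, -0.0]
ft_force: [-0.9, 0.2, -0.2]
grip_width: 0.0153
```

```bash
python3 - <<'E'
import numpy as np
f=3.127;R=109.5
for i in range(14):
    g=f+.13;print(round(R*(np.cos(g)-np.cos(f)),1),round(R*(np.sin(g)-np.sin(f)),1));f=g
E
```

```text
0.7 -14.2
2.6 -14.0
4.3 -13.5
6.1 -12.9
7.7 -12.0
9.2 -10.9
10.5 -9.6
11.7 -8.2
12.6 -6.6
13.4 -4.9
13.9 -3.1
14.2 -1.3
14.2 0.6
14.0 2.4
```

{"op": "move_arm", "data": {
  "rows": [0.7, -14.2, 0, 0, 0, 0.13, 1, 2.6, -14, 0, 0, 0, 0.13, 1, 4.3, -13.5, 0, 0, 0, 0.13, 1, 6.1, -12.9, 0, 0, 0, 0.13, 1, 7.7, -12, 0, 0, 0, 0.13, 1, 9.2, -10.9, 0, 0, 0, 0.13, 1, 10.5, -9.6, 0, 0, 0, 0.13, 1]
}}

```text
time: 6.7
position: [0.5048, 0.0405, 0.0444]
tool_rot: [0.896, 0.444, -0.002, -0.001]
ft_force: [-1.8, -0.3, 2.2]
grip_width: 0.0155
```

{"op": "move_arm", "data": {
  "rows": [11.7, -8.2, 0, 0, 0, 0.13, 1, 12.6, -6.6, 0, 0, 0, 0.13, 1, 13.4, -4.9, 0, 0, 0, 0.13, 1, 13.9, -3.1, 0, 0, 0, 0.13, 1, 14.2, -1.3, 0, 0, 0, 0.13, 1, 14.2, 0.6, 0, 0, 0, 0.13, 1, 14, 2.4, 0, 0, 0, 0.13, 1, 0, 0, 0, 0, 0, 0, 1]
}}

```text
time: 7.5
position: [0.6027, 0.019, 0.0444]
tool_rot: [0.612, 0.791, 0.0, 0.002]
ft_force: [1.8, -4.6, 1.1]
grip_width: 0.0159
```

```bash
python3 - <<'E'
from h import *
o=robot.get_obs();print(o['time'],o['position'],o['grip_width'],o['ft_force'])
for n in('top','side'):
    c=cam(n); u=proj(c,[o['position']])[0].astype(int); a=c['color'][max(0,u[1]-40):u[1]+40,u[0]-50:u[0]+50,::-1]
    cv2.imwrite(f'pics/k4_{n}.png',cv2.resize(a,None,fx=6,fy=6,interpolation=2))
E
```

```text
7.5 [0.6026963  0.01903299 0.04444302] 0.015918634969185348 [ 1.7888304  -4.58023638  1.07050791]
```

View pics/k4_side.png

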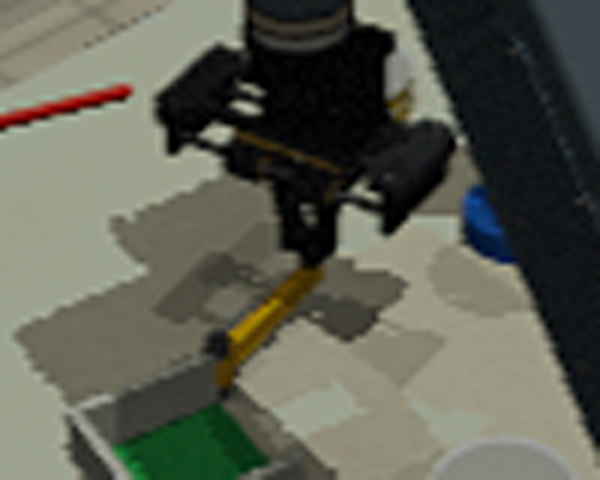

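{"op": "move_arm", "data": {
  "rows": [13, 3.6, 0, 0, 0, 0.12, 1, 0, 0, 0, 0, 0, 0, 0.6, 0, 0, 0, 0, 0, 0, 0.6, 0, 0, 0, 0, 0, 0, 0.6, 0, 0, 10, 0, 0, 0, 0.6, 0, 0, 30, 0, 0, 0, 0.6, 0, 0, 45, 0, 0, 0, 0.6, 0, 0, 45, 0, 0, 0, 0.6, 0, 0, 45, 0, 0, 0, 0.6, 0, 0, 45, 0, 0, 0, 0.6, 0, 0, 45, 0, 0, 0, 0.6, 0, 0, 45, 0, 0, 0, 0.6]
}}

```text
time: 8.8
position: [0.6122, 0.024, 0.3571]
tool_rot: [0.564, 0.826, 0.0, 0.0]
ft_force: [0.6, -0.2, 0.5]
grip_width: 0.0349
```

```bash
python3 - <<'E'
from cyl import *
o=robot.get_obs();print(o['time'],o['position'],o['grip_width'],o['tool_rot'])
ct=cam('top','t5.png');cs=cam('side','s5.png')
for l in([ct],[cs],[ct,cs]): print(fitcyl(l,(.557,-.133)))
a=cs['color'][110:310,120:400,::-1]; cv2.imwrite('pics/s5c.png',cv2.resize(a,None,fx=2.8,fy=2.8,interpolation=2))
for n,c in (('top',ct),('side',cs)): print([(r['conf'],atz(c,r['at'],.05)) for r in robot.spot_point(n,'guard_knob')[:2]])
E
```

```text
8.8 [0.61220993 0.02397877 0.35705083] 0.03491029724858698 [5.63698837e-01 8.25980385e-01 1.53898650e-04 2.34959927e-05]
(array([ 0.5574737 , -0.13282564]), np.float64(11.4184323337178))
(array([ 0.5569614 , -0.13522673]), np.float64(31.473616059938802))
(array([ 0.55747796, -0.13326803]), np.float64(44.60992123976474))
[]
[(0.45, array([0.6122703 , 0.03228846, 0.05      ]))]
```

View pics/s5c.png

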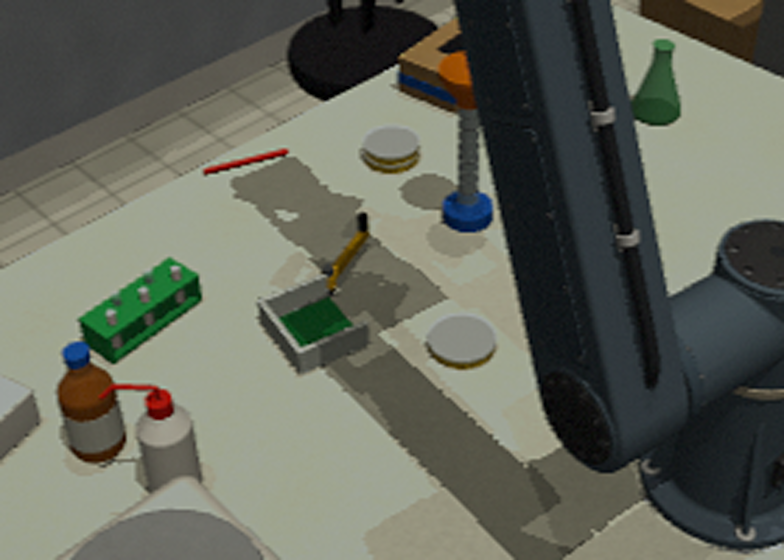

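{"op": "move_arm", "data": {
  "rows": [0, 0, 43, 0, 0, -0.064, 0.45, -5, -42.5, 0, 0, 0, -0.064, 0.45, -5, -42.5, 0, 0, 0, 0, 0.45, -5, -42.5, 0, 0, 0, 0, 0.45, -5, -42.5, 0, 0, 0, 0, 0.45, -5, -42.5, 0, 0, 0, 0, 0.45, -5.5, -42, 0, 0, 0, 0, 0.45, 0, 0, 0, 0.107, 0.027, 0, 0.45, 0, 0, 0, 0.107, 0.027, 0, 0.45, 0, 0, 0, 0.107, 0.027, 0, 0.45, 0, 0, 0, 0.107, 0.027, 0, 0.45, 0, 0, 0, 0, 0, 0, 0.45]
}}

```text
time: 10.2
position: [0.5819, -0.233, 0.3924]
tool_rot: [0.602, 0.767, 0.134, -0.177]
ft_force: [-0.4, 0.0, -1.3]
grip_width: 0.048
```

```bash
cat > st.py <<'E'
from h import *
from scipy.spatial.transform import Rotation as Ro
def st():
    o=robot.get_obs();M=Ro.from_quat(o['tool_rot']).as_matrix()
    print(round(o['time'],2),np.round(o['position'],4),'gw',round(o['grip_width'],4),'q',np.round(o['q'],2),'F',np.round(o['ft_force'],1))
    print('z',np.round(M[:,2],3),'y',np.round(M[:,1],3)); return o
if __name__=='__main__': st()
E
python3 st.py
```

```text
10.2 [ 0.5819 -0.233   0.3924] gw 0.048 q [-0.69  0.56  0.99  0.28  1.95 -0.87] F [-0.4  0.  -1.3]
z [-0.11   0.419 -0.901] y [ 0.971  0.24  -0.007]
```

{"op": "move_arm", "data": {
  "rows": [0, 0, -45, 0, 0, 0, 0.45, 0, 0, -45, 0, 0, 0, 0.45, 0, 0, -45, 0, 0, 0, 0.45, 0, 0, -45, 0, 0, 0, 0.45, 0, 0, -45, 0, 0, 0, 0.45, 0, 0, -45, 0, 0, 0, 0.45, 0, 0, -45, 0, 0, 0, 0.45, 0, 0, -35, 0, 0, 0, 0.45, 0, 0, -15, 0, 0, 0, 0.45, 0, 0, 0, 0, 0, 0, 0.45]
}}

```text
time: 11.2
position: [0.5812, -0.2289, 0.0304]
tool_rot: [0.6, 0.769, 0.134, -0.175]
ft_force: [0.0, 0.5, -0.5]
grip_width: 0.0479
```

```bash
python3 st.py; python3 - <<'E'
from h import *
ct=cam('top','t6.png');cs=cam('side')
a=cs['color'][100:240,200:400,::-1]; cv2.imwrite('pics/s6c.png',cv2.resize(a,None,fx=4,fy=4,interpolation=2))
E
```

```text
11.2 [ 0.5812 -0.2289  0.0304] gw 0.0479 q [-0.68  0.91  1.33  0.27  1.29 -1.05] F [ 0.   0.5 -0.5]
z [-0.109  0.417 -0.903] y [ 0.97   0.245 -0.004]
```

View pics/s6c.png

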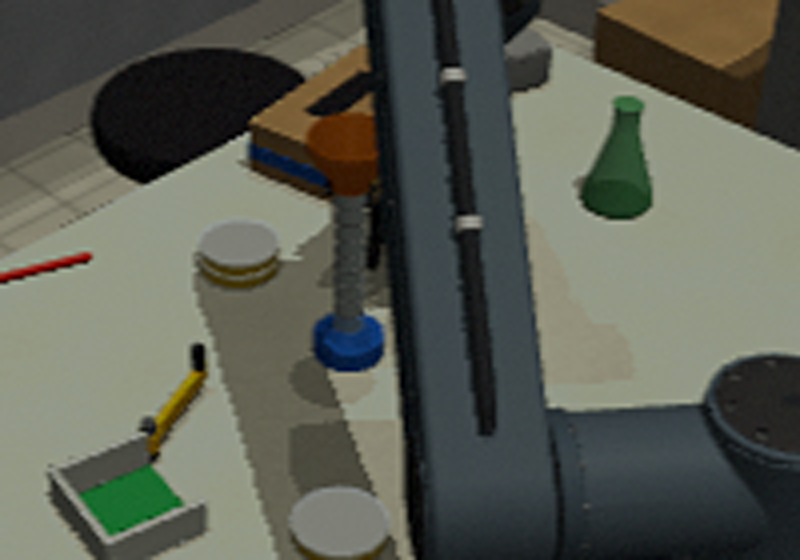

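{"op": "move_arm", "data": {
  "rows": [0, 0, -10, 0, 0, 0, 0.45, 0, 0, -9, 0, 0, 0, 0.45, -2.4, 9.7, 0, 0, 0, 0, 0.45, -2.4, 9.7, 0, 0, 0, 0, 0.45, -2.4, 9.7, 0, 0, 0, 0, 0.45, -2.4, 9.7, 0, 0, 0, 0, 0.45, -1.2, 4.9, 0, 0, 0, 0, 0.45, -0.5, 1.9, 0, 0, 0, 0, 0.45, 0, 0, 0, 0, 0, 0, 0.45]
}}

```text
time: 12.2
position: [0.5717, -0.185, 0.0136]
tool_rot: [0.6, 0.77, 0.134, -0.173]
ft_force: [-0.8, 0.0, 0.3]
grip_width: 0.0481
```

```bash
python3 st.py; python3 - <<'E'
from cyl import *
ct=cam('top','t7.png');cs=cam('side')
for l in([ct],[cs]): print(fitcyl(l,(.557,-.133)))
a=cs['color'][130:220,250:350,::-1]; a=cv2.resize(a,None,fx=4,fy=4,interpolation=2)
b=ct['color'][150:240,220:320,::-1]; b=cv2.resize(b,None,fx=4,fy=4,interpolation=2)
cv2.imwrite('pics/s7c.png',np.hstack([a,b]))
E
```

```text
12.2 [ 0.5717 -0.185   0.0136] gw 0.0481 q [-0.64  0.9   1.42  0.29  1.19 -1.05] F [-0.8  0.   0.3]
z [-0.104  0.414 -0.904] y [ 0.97   0.244 -0.   ]
(array([ 0.61922241, -0.16997689]), np.float64(1095.072305603614))
(array([ 0.55665022, -0.13554078]), np.float64(31.729504036908878))
```

View pics/s7c.png

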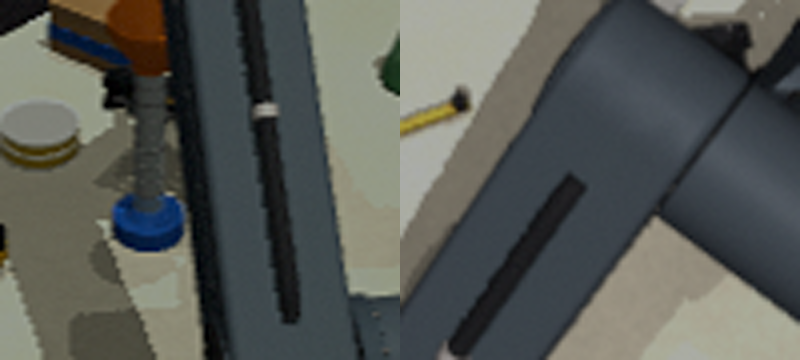

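```bash
python3 - <<'E'
from h import *
ct=cam('top')
pts=[]
for v in range(130,260):
    for u in range(200,330):
        P=depth(ct,(u,v))
        if P[2]>.15 and np.hypot(P[0]-.557,P[1]+.134)<.15: pts.append(P)
pts=np.array(pts); d=np.hypot(pts[:,0]-.557,pts[:,1]+.134)
for r in (.05,.08,.1,.15): print(r,(d<r).sum(), np.round(np.percentile(pts[d<r,2],[0,10,50,90,100]),3) if (d<r).sum() else '')
cs=cam('side')
pts=[]
for v in range(60,300):
    for u in range(200,400):
        if cs['z_map'][v,u]>0:
            P=depth(cs,(u,v))
            if P[2]>.27 and np.hypot(P[0]-.557,P[1]+.134)<.12: pts.append(P)
print(len(pts)); 
if pts: print(np.min(pts,0),np.max(pts,0))
E
```

```text
0.05 300 [0.651 0.666 0.679 0.686 0.692]
0.08 980 [0.363 0.671 0.687 0.691 0.695]
0.1 1737 [0.323 0.665 0.685 0.691 0.695]
0.15 3978 [0.18  0.529 0.679 0.689 0.695]
156
[ 0.43899568 -0.2201871   0.40370796] [ 0.52301202 -0.03554104  0.59682901]
```

{"op": "move_arm", "data": {
  "rows": [-1.2, 4.9, -1, 0, 0, 0, 0.45, -1, 3.9, -1, 0, 0, 0, 0.45, -0.7, 2.9, 0, 0, 0, 0, 0.45, -0.5, 1.9, 0, 0, 0, 0, 0.45, -0.7, 2.9, 0, 0, 0, 0, 0.45, -1, 3.9, 0, 0, 0, 0, 0.45, -1.2, 4.9, 0, 0, 0, 0, 0.45, -1.2, 4.9, 0, 0, 0, 0, 0.45, -1, 3.9, 0, 0, 0, 0, 0.45, -0.7, 2.9, 0, 0, 0, 0, 0.45, -0.5, 1.9, 0, 0, 0, 0, 0.45]
}}

```text
time: 13.5
position: [0.5619, -0.1461, 0.0114]
tool_rot: [0.6, 0.769, 0.134, -0.173]
ft_force: [0.3, -2.3, -0.2]
grip_width: 0.0478
```

```bash
python3 st.py; python3 - <<'E'
from cyl import *
cs=cam('side')
for l in([cs],): print(fitcyl(l,(.557-.006,-.133+.025)))
a=cs['color'][110:230,230:350,::-1]; a=cv2.resize(a,None,fx=5,fy=5,interpolation=2)
cv2.imwrite('pics/s8c.png',a)
E
```

```text
13.5 [ 0.5619 -0.1461  0.0114] gw 0.0478 q [-0.6   0.88  1.49  0.32  1.13 -1.04] F [ 0.3 -2.3 -0.2]
z [-0.104  0.414 -0.904] y [ 0.97   0.244 -0.   ]
(array([ 0.55409596, -0.11263785]), np.float64(30.66928104575164))
```

View pics/s8c.png

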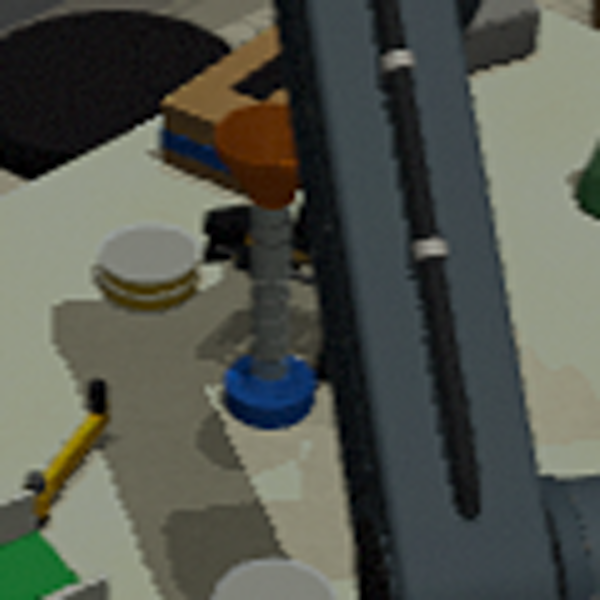

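{"op": "move_arm", "data": {
  "rows": [-0.7, 2.9, 0, 0, 0, 0, 0.45, -1.2, 4.9, 0, 0, 0, 0, 0.45, -1.5, 5.8, 0, 0, 0, 0, 0.45, -1.5, 5.8, 0, 0, 0, 0, 0.45, -1.5, 5.8, 0, 0, 0, 0, 0.45, -1.5, 5.8, 0, 0, 0, 0, 0.45, -1.5, 5.8, 0, 0, 0, 0, 0.45, -1.5, 5.8, 0, 0, 0, 0, 0.45, -1.5, 5.8, 0, 0, 0, 0, 0.45, -1.5, 5.8, 0, 0, 0, 0, 0.45, -1.2, 4.9, 0, 0, 0, 0, 0.45, -0.7, 2.9, 0, 0, 0, 0, 0.45]
}}

```text
time: 14.75
position: [0.5458, -0.0837, 0.0114]
tool_rot: [0.6, 0.769, 0.134, -0.173]
ft_force: [1.4, -3.0, 0.6]
grip_width: 0.0477
```

```bash
python3 st.py; python3 - <<'E'
from cyl import *
cs=cam('side')
ct=cam('top')
for l in([cs],[ct]): print(fitcyl(l,(.555-.015,-.111+.063)))
a=cs['color'][110:230,230:350,::-1]; a=cv2.resize(a,None,fx=5,fy=5,interpolation=2)
cv2.imwrite('pics/s9c.png',a)
E
```

```text
14.75 [ 0.5458 -0.0837  0.0114] gw 0.0477 q [-0.53  0.85  1.6   0.36  1.04 -1.01] F [ 1.4 -3.   0.6]
z [-0.105  0.414 -0.904] y [ 0.97   0.244 -0.001]
(array([ 0.53762395, -0.05006276]), np.float64(35.1118646674356))
(array([ 0.61375423, -0.01395697]), np.float64(1163.7979034505959))
```

View pics/s9c.png

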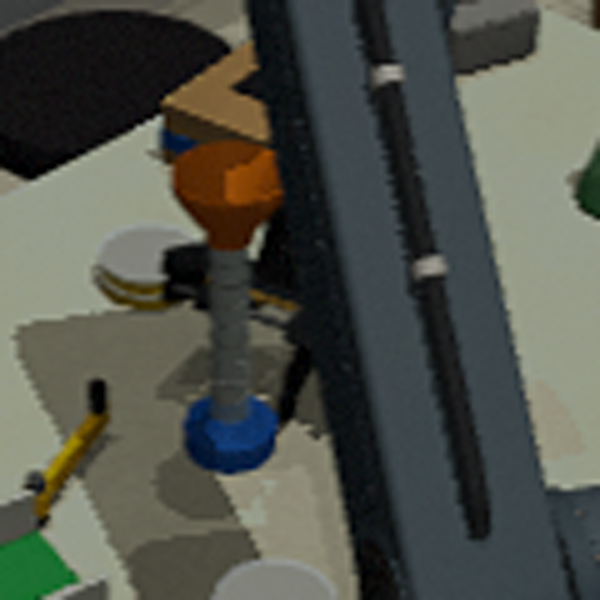

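```bash
cat > plan.py <<'E'
import numpy as np
C=np.array([.5382,-.0488]);tcp=np.array([.5458,-.0837]);r=.0358
cc=np.array([.5268,.190]);yw=1.372
ux=np.array([np.cos(yw),np.sin(yw)])
a=1.815;d=np.array([np.cos(a),np.sin(a)])
# intersection C+t d = cc+s ux
t,s=np.linalg.solve(np.c_[d,-ux],cc-C);print('t,s',t,s)
turn=a-yw;Rd=.035/np.tan(turn/2);L=Rd*turn
step=.006
segs=[]
def pos(l):
    t0=t-.035
    if l<t0: return C+l*d,a
    if l<t0+L:
        b=a-(l-t0)/Rd; n=np.array([d[1],-d[0]]) # right
        ce=C+t0*d+n*Rd
        return ce-Rd*np.array([np.sin(b),-np.cos(b)]),b
    return cc+ux*(s+.035+l-t0-L),yw
ls=[0,.003,.008]
while ls[-1]<t-.035+L+.0: ls.append(ls[-1]+step)
prev=None
for i,l in enumerate(ls):
    p,b=pos(l);T=p-r*np.array([np.cos(b),np.sin(b)])
    if prev is not None: print(i,np.round((T-prev[0])*1000,1),round(b-prev[1],3),np.round(T,4))
    prev=(T,b)
print('end cyl',p,'s',(p-cc)@ux)
E
python3 plan.py
```

```text
t,s 0.13609174497473775 -0.10889067553732647
1 [-0.7  2.9] 0.0 [ 0.5461 -0.0806]
2 [-1.2  4.9] 0.0 [ 0.5449 -0.0758]
3 [-1.5  5.8] 0.0 [ 0.5435 -0.07  ]
4 [-1.5  5.8] 0.0 [ 0.542  -0.0641]
5 [-1.5  5.8] 0.0 [ 0.5406 -0.0583]
6 [-1.5  5.8] 0.0 [ 0.5391 -0.0525]
7 [-1.5  5.8] 0.0 [ 0.5377 -0.0467]
8 [-1.5  5.8] 0.0 [ 0.5362 -0.0408]
9 [-1.5  5.8] 0.0 [ 0.5348 -0.035 ]
10 [-1.5  5.8] 0.0 [ 0.5333 -0.0292]
11 [-1.5  5.8] 0.0 [ 0.5319 -0.0234]
12 [-1.5  5.8] 0.0 [ 0.5304 -0.0176]
13 [-1.5  5.8] 0.0 [ 0.529  -0.0117]
14 [-1.5  5.8] 0.0 [ 0.5275 -0.0059]
15 [-1.5  5.8] 0.0 [ 5.261e-01 -1.000e-04]
16 [-1.5  5.8] 0.0 [0.5246 0.0057]
17 [-1.5  5.8] 0.0 [0.5232 0.0116]
18 [-2.1  5.7] -0.019 [0.5211 0.0172]
19 [-2.6  5.6] -0.039 [0.5185 0.0228]
20 [-2.4  5.7] -0.039 [0.5161 0.0285]
21 [-2.1  5.8] -0.039 [0.514  0.0343]
22 [-1.9  5.9] -0.039 [0.5121 0.0401]
23 [-1.7  5.9] -0.039 [0.5104 0.046 ]
24 [-1.5  6. ] -0.039 [0.5089 0.052 ]
25 [-1.2  6. ] -0.039 [0.5077 0.0581]
26 [-1.   6.1] -0.039 [0.5067 0.0641]
27 [-0.8  6.1] -0.039 [0.5059 0.0702]
28 [-0.5  6.1] -0.039 [0.5054 0.0764]
29 [-0.3  6.1] -0.038 [0.5051 0.0825]
end cyl [0.51221858 0.11762029] s -0.073833872711887
```

{"op": "move_arm", "data": {
  "rows": [-0.7, 2.9, 0, 0, 0, 0, 0.45, -1.2, 4.9, 0, 0, 0, 0, 0.45, -1.5, 5.8, 0, 0, 0, 0, 0.45, -1.5, 5.8, 0, 0, 0, 0, 0.45, -1.5, 5.8, 0, 0, 0, 0, 0.45, -1.5, 5.8, 0, 0, 0, 0, 0.45, -1.5, 5.8, 0, 0, 0, 0, 0.45, -1.5, 5.8, 0, 0, 0, 0, 0.45, -1.5, 5.8, 0, 0, 0, 0, 0.45, -1.5, 5.8, 0, 0, 0, 0, 0.45, -1.5, 5.8, 0, 0, 0, 0, 0.45, -1.5, 5.8, 0, 0, 0, 0, 0.45]
}}

```text
time: 16.05
position: [0.529, -0.0181, 0.0114]
tool_rot: [0.6, 0.769, 0.134, -0.173]
ft_force: [0.7, -2.9, -1.0]
grip_width: 0.0476
```

{"op": "move_arm", "data": {
  "rows": [-1.5, 5.8, 0, 0, 0, 0, 0.45, -1.5, 5.8, 0, 0, 0, 0, 0.45, -1.5, 5.8, 0, 0, 0, 0, 0.45, -1.5, 5.8, 0, 0, 0, 0, 0.45, -1.2, 4.8, 0, 0, 0, 0, 0.45, -0.5, 1.9, 0, 0, 0, 0, 0.45]
}}

```text
time: 16.65
position: [0.5211, 0.0121, 0.0114]
tool_rot: [0.6, 0.769, 0.134, -0.173]
ft_force: [0.9, -1.7, 0.1]
grip_width: 0.0476
```

```bash
python3 st.py; python3 - <<'E'
from cyl import *
cs=cam('side')
ct=cam('top')
for l in([cs],[ct]): print(fitcyl(l,(.515,.046)))
a=cs['color'][110:260,200:350,::-1]; a=cv2.resize(a,None,fx=4,fy=4,interpolation=2)
cv2.imwrite('pics/s10c.png',a)
E
```

```text
16.65 [0.5211 0.0121 0.0114] gw 0.0476 q [-0.4   0.82  1.73  0.44  0.92 -0.98] F [ 0.9 -1.7  0.1]
z [-0.105  0.415 -0.904] y [ 0.97   0.244 -0.001]
(array([0.51150074, 0.04630186]), np.float64(25.553877707945922))
(array([0.589881  , 0.01095691]), np.float64(898.4909496030696))
```

View pics/s10c.png

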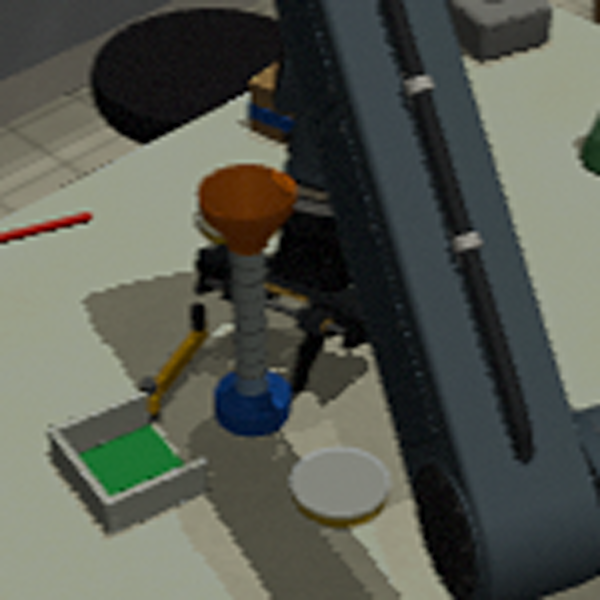

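```bash
cat > plan2.py <<'E'
import numpy as np
C=np.array([.512,.0475]);tcp=np.array([.5211,.0121])
cc=np.array([.5268,.190]);yw=1.372
ux=np.array([np.cos(yw),np.sin(yw)]);uy=np.array([-ux[1],ux[0]])
a=1.815; r=.0362
y=-(C-cc)@uy; R=y/(1-np.cos(a-yw)); L=R*(a-yw);print(y,R,L)
n=13
prev=None
x0=(C-cc)@ux
for i in range(n+1):
    b=(a-yw)*(1-i/n)
    # position: end at y=0 heading 0
    yy=-R*(1-np.cos(b)); xx=x0+R*(np.sin(a-yw)-np.sin(b))
    p=cc+xx*ux+yy*uy; B=yw+b
    T=p-r*np.array([np.cos(B),np.sin(B)])
    if prev is not None: print(np.round((T-prev)*1000,1),np.round(T,4))
    prev=T
print((a-yw)/n,xx)
E
python3 plan2.py
```

```text
0.013633740776450192 0.1412380508549216 0.06256845652873025
[-2.3  4.4] [0.5185 0.0168]
[-2.1  4.5] [0.5163 0.0213]
[-2.   4.6] [0.5144 0.0258]
[-1.8  4.6] [0.5125 0.0305]
[-1.7  4.7] [0.5109 0.0351]
[-1.5  4.7] [0.5094 0.0399]
[-1.3  4.8] [0.508  0.0446]
[-1.2  4.8] [0.5068 0.0495]
[-1.   4.9] [0.5058 0.0543]
[-0.8  4.9] [0.505  0.0592]
[-0.7  4.9] [0.5043 0.0642]
[-0.5  4.9] [0.5038 0.0691]
[-0.3  5. ] [0.5034 0.0741]
0.03407692307692307 -0.08207436269328827
```

{"op": "move_arm", "data": {
  "rows": [-2.3, 4.4, 0, 0, 0, -0.034, 0.45, -2.1, 4.5, 0, 0, 0, -0.034, 0.45, -2, 4.6, 0, 0, 0, -0.034, 0.45, -1.8, 4.6, 0, 0, 0, -0.034, 0.45, -1.7, 4.7, 0, 0, 0, -0.034, 0.45, -1.5, 4.7, 0, 0, 0, -0.034, 0.45, -1.3, 4.8, 0, 0, 0, -0.034, 0.45, -1.2, 4.8, 0, 0, 0, -0.034, 0.45, -1, 4.9, 0, 0, 0, -0.034, 0.45, -0.8, 4.9, 0, 0, 0, -0.034, 0.45, -0.7, 4.9, 0, 0, 0, -0.034, 0.45, -0.5, 2.5, 0, 0, 0, -0.034, 0.45]
}}

```text
time: 17.95
position: [0.5041, 0.0663, 0.0114]
tool_rot: [0.744, 0.631, 0.167, -0.142]
ft_force: [-0.5, -2.0, -0.3]
grip_width: 0.0481
```

```bash
python3 st.py; python3 - <<'E'
from cyl import *
cs=cam('side')
ct=cam('top')
for l in([cs],[ct]): print(fitcyl(l,(.511,.107)))
a=cs['color'][130:280,180:330,::-1]; a=cv2.resize(a,None,fx=4,fy=4,interpolation=2)
cv2.imwrite('pics/s11c.png',a)
E
```

```text
17.95 [0.5041 0.0663 0.0114] gw 0.0481 q [-0.36  0.78  1.93  0.75  0.67 -0.84] F [-0.5 -2.  -0.3]
z [ 0.069  0.422 -0.904] y [ 0.987 -0.163 -0.001]
(array([0.51006592, 0.10017137]), np.float64(31.668569780853513))
(array([0.57244262, 0.15763138]), np.float64(928.0439369473279))
```

View pics/s11c.png

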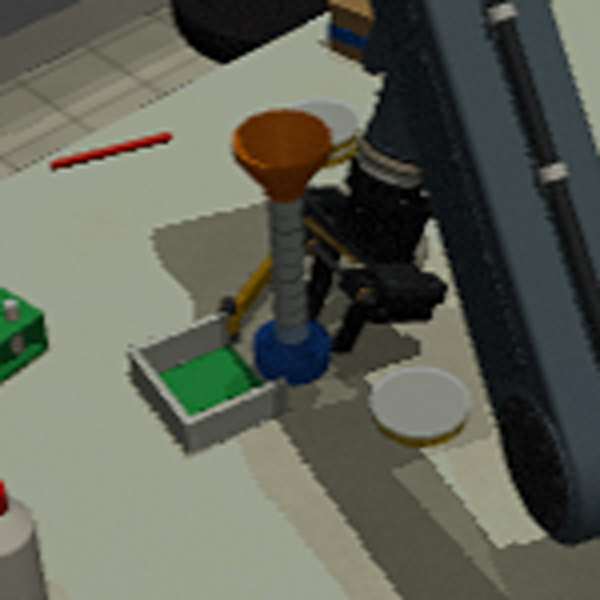

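{"op": "move_arm", "data": {
  "rows": [0.3, 2, 0, 0, 0, -0.012, 0.45, 0.6, 3.9, 0, 0, 0, -0.012, 0.45, 0.9, 4.9, 0, 0, 0, -0.013, 0.45, 0.9, 4.9, 0, 0, 0, 0, 0.45, 0.9, 4.9, 0, 0, 0, 0, 0.45, 0.9, 4.9, 0, 0, 0, 0, 0.45, 0.9, 4.9, 0, 0, 0, 0, 0.45, 0.9, 4.9, 0, 0, 0, 0, 0.45, 0.9, 4.9, 0, 0, 0, 0, 0.45, 0.9, 4.9, 0, 0, 0, 0, 0.45, 0.7, 3.9, 0, 0, 0, 0, 0.45, 0.4, 2, 0, 0, 0, 0, 0.45]
}}

```text
time: 19.25
position: [0.5137, 0.1171, 0.0114]
tool_rot: [0.755, 0.618, 0.169, -0.139]
ft_force: [-0.3, -3.1, 0.2]
grip_width: 0.0478
```

```bash
python3 st.py; python3 - <<'E'
from cyl import *
cs=cam('side')
ct=cam('top')
for l in([cs],[ct]): print(fitcyl(l,(.520,.152)))
a=cs['color'][150:280,180:310,::-1]; a=cv2.resize(a,None,fx=4.6,fy=4.6,interpolation=2)
cv2.imwrite('pics/s12c.png',a)
E
```

```text
19.25 [0.5137 0.1171 0.0114] gw 0.0478 q [-0.25  0.78  1.93  0.82  0.62 -0.77] F [-0.3 -3.1  0.2]
z [ 0.084  0.419 -0.904] y [ 0.98  -0.197 -0.001]
(array([0.52935742, 0.14762109]), np.float64(50.35046303761912))
(array([0.55322586, 0.14262183]), np.float64(1027.2613046264257))
```

View pics/s12c.png

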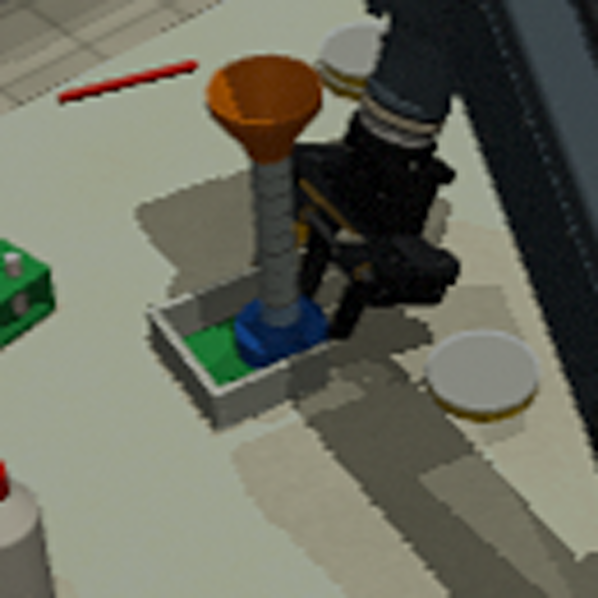

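{"op": "move_arm", "data": {
  "rows": [0.4, 2, 0, 0, 0, 0, 0.45, 0.6, 3.9, 0, 0, 0, 0, 0.45, 0.8, 4.9, 0, 0, 0, 0, 0.45, 0.8, 4.9, 0, 0, 0, 0, 0.45, 0.8, 4.9, 0, 0, 0, 0, 0.45, 0.8, 4.9, 0, 0, 0, 0, 0.45, 0.8, 4.9, 0, 0, 0, 0, 0.45, 0.6, 3.9, 0, 0, 0, 0, 0.45, 0.4, 2, 0, 0, 0, 0, 0.45, 0.2, 1, 0, 0, 0, 0, 0.45, 0, 0, 0, 0, 0, 0, 0.45]
}}

```text
time: 20.45
position: [0.5198, 0.1542, 0.0114]
tool_rot: [0.755, 0.618, 0.169, -0.139]
ft_force: [-0.0, -1.6, 0.3]
grip_width: 0.0482
```

```bash
python3 st.py; cat > fun.py <<'E'
from h import *
from scipy.optimize import minimize
def fitfun(c,p0):
    w=70;S=8;th=np.linspace(0,2*np.pi,48,endpoint=False)
    u=proj(c,[[p0[0],p0[1],.24]])[0].astype(int);x0,y0=u-w//2
    im=c['color'][y0:y0+w,x0:x0+w].astype(float)
    g=((im[...,0]-im[...,2])>70).astype(float)*((im[...,1]<.62*im[...,0]))
    n,lab,stt,_=cv2.connectedComponentsWithStats(g.astype(np.uint8)); k=1+np.argmax(stt[1:,4]); g=(lab==k).astype(float)
    def cost(p):
        P=np.array([[p[0]+R*np.cos(a),p[1]+R*np.sin(a),z] for a in th for R,z in((.019,.212),(.044,.25),(.044,.262))])
        uv=np.round((proj(c,P)-[x0,y0]+.5)*S*16).astype(np.int32)
        r=np.zeros((w*S,w*S),np.uint8);cv2.fillConvexPoly(r,cv2.convexHull(uv),255,shift=4)
        return ((cv2.resize(r,(w,w),interpolation=cv2.INTER_AREA)/255.-g)**2).sum()
    p0=np.array(p0,float)
    r=minimize(cost,p0,method='Nelder-Mead',options=dict(initial_simplex=np.array([p0,p0+[.008,0],p0+[0,.008]]),xatol=1e-5,fatol=1e-3))
    return r.x,r.fun
E
python3 - <<'E'
from fun import *
cs=cam('side');ct=cam('top')
for c in(cs,ct):
    try: print(fitfun(c,(.527,.19)))
    except Exception as e: print(e)
a=cs['color'][150:280,180:310,::-1]; a=cv2.resize(a,None,fx=4.6,fy=4.6,interpolation=2)
cv2.imwrite('pics/s13c.png',a)
E
```

```text
20.45 [0.5198 0.1542 0.0114] gw 0.0482 q [-0.17  0.79  1.91  0.84  0.61 -0.71] F [-0.  -1.6  0.3]
z [ 0.084  0.419 -0.904] y [ 0.98  -0.197 -0.001]
(array([0.53558213, 0.18480729]), np.float64(114.90046905036525))
attempt to get argmax of an empty sequence
```

View pics/s13c.png

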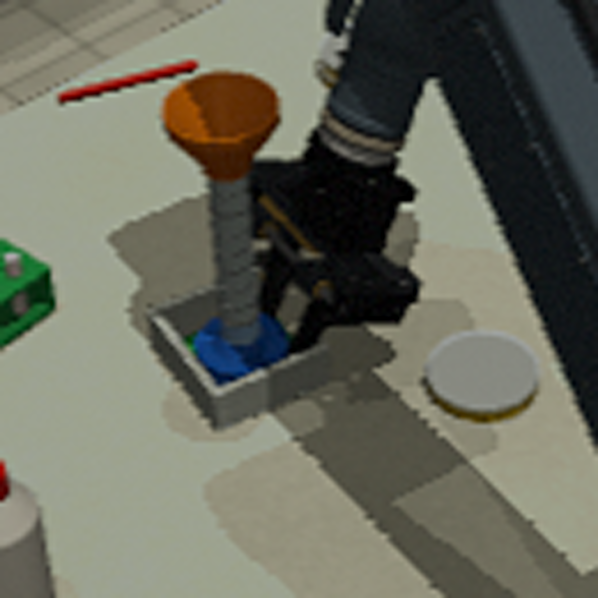

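{"op": "move_arm", "data": {
  "rows": [-1, -4.9, 0, 0, 0, 0, 0.45, -3, -14.7, 0, 0, 0, 0, 0.45, -4, -19.6, 0, 0, 0, 0, 0.45, -4, -19.6, 0, 0, 0, 0, 0.45, -4, -19.6, 0, 0, 0, 0, 0.45, 0, -10, 40, 0, 0, 0, 0.45, 0, -10, 45, 0, 0, 0, 0.45, 0, -10, 45, 0, 0, 0, 0.45, 0, -10, 45, -0.1, 0, 0, 0.45, 0, -10, 45, -0.1, 0, 0, 0.45, 0, -10, 45, -0.1, 0, 0, 0.45]
}}

```text
time: 21.65
position: [0.5032, 0.0146, 0.2787]
tool_rot: [0.768, 0.636, 0.074, -0.023]
ft_force: [0.2, -0.1, -0.9]
grip_width: 0.0476
```

```bash
python3 st.py; python3 - <<'E'
from fun import *
from cyl import fitcyl
cs=cam('side');ct=cam('top')
for n,c in(('side',cs),('top',ct)):
    print(n,[(r['conf'],np.round(atz(c,r['at'],0),4)) for r in robot.spot_point(n,'cylinder')[:2]],[(r['conf'],np.round(atz(c,r['at'],.05),4)) for r in robot.spot_point(n,'guard_knob')[:2]])
    u=proj(c,[[.527,.17,.05]])[0].astype(int)
    a=c['color'][u[1]-60:u[1]+40,u[0]-50:u[0]+50,::-1]; a=cv2.resize(a,None,fx=4,fy=4,interpolation=2); cv2.imwrite(f'pics/s14{n}.png',a)
a,b=[cv2.imread(f'pics/s14{n}.png') for n in('side','top')];cv2.imwrite('pics/s14.png',np.hstack([a,b]))
E
```

```text
21.65 [0.5032 0.0146 0.2787] gw 0.0476 q [-0.29  0.26  1.72  0.16  1.12 -0.17] F [ 0.2 -0.1 -0.9]
z [ 0.084  0.129 -0.988] y [ 0.98  -0.191  0.059]
side [(0.8, array([0.5248, 0.1968, 0.    ])), (0.52, array([0.5606, 0.5063, 0.    ]))] [(0.56, array([0.6137, 0.0256, 0.05  ]))]
top [(0.78, array([0.5341, 0.1967, 0.    ]))] []
```

View pics/s14.png

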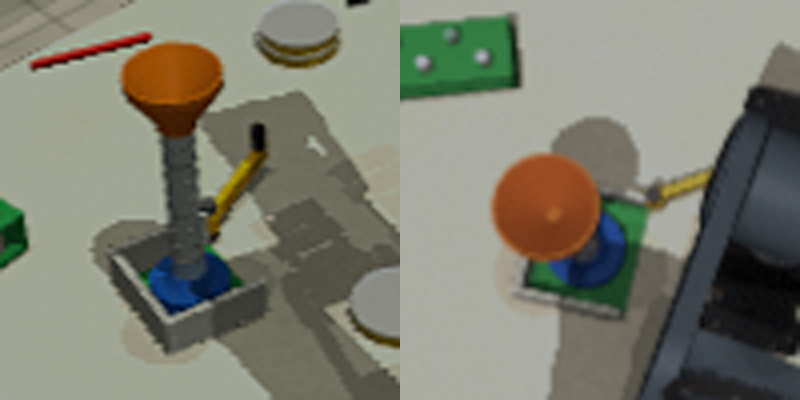

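```bash
sed -i "s/g=((im.*$/g=((im[...,0]-im[...,2]>30)\&(im[...,1]<.7*im[...,0])\&(im[...,0]>60)).astype(float)/" fun.py; python3 - <<'E'
from fun import *
cs=cam('side');ct=cam('top')
cc=np.array([.5268,.190]);ux=np.array([np.cos(1.372),np.sin(1.372)]);uy=np.array([-ux[1],ux[0]])
for c in(cs,ct):
    p,f=fitfun(c,(.527,.19)); print(p,f,'corral',(p-cc)@ux,(p-cc)@uy)
E
```

```text
[0.52320059 0.19106098] 52.303283352556704 corral 0.00032924260906785994 0.003738050341424613
[0.52707968 0.19010122] 20.54069973087274 corral 0.0001544642034709112 -0.00025417947398271646
```

{"op": "move_arm", "data": {
  "rows": [28, 2.5, 0, -0.065, 0.042, 0, 0.45, 28, 2.5, 0, -0.065, 0.042, 0, 0.45, 28, 2.5, 0, 0, 0, 0.14, 0.45, 26, 2.4, 0, 0, 0, 0.14, 0.45, 0, 0, 0, 0, 0, 0.14, 0.45, 0, 0, 0, 0, 0, 0.14, 0.45, 0, 0, -40, 0, 0, 0, 0.45, 0, 0, -45, 0, 0, 0, 0.45, 0, 0, -45, 0, 0, 0, 0.45, 0, 0, -30, 0, 0, 0, 0.45, 0, 0, 0, 0, 0, 0, 0.45]
}}

```text
time: 23.15
position: [0.6088, 0.0256, 0.1096]
tool_rot: [0.564, 0.826, -0.002, -0.008]
ft_force: [-0.0, 0.6, 0.2]
grip_width: 0.0477
```

```bash
python3 st.py; python3 - <<'E'
from h import *
cs=cam('side')
u=proj(cs,[[.61,.03,.05]])[0].astype(int)
a=cs['color'][u[1]-60:u[1]+40,u[0]-50:u[0]+50,::-1]; a=cv2.resize(a,None,fx=5,fy=5,interpolation=2); cv2.imwrite(f'pics/s15.png',a)
print([(r['conf'],np.round(atz(cs,r['at'],.05),4)) for r in robot.spot_point('side','guard_knob')[:2]])
E
```

```text
23.15 [0.6088 0.0256 0.1096] gw 0.0477 q [-0.14  0.66  1.56  0.    0.95 -0.52] F [-0.   0.6  0.2]
z [-0.016  0.006 -1.   ] y [ 0.931  0.364 -0.013]
[(0.54, array([0.6002, 0.0426, 0.05  ]))]
```

View pics/s15.png

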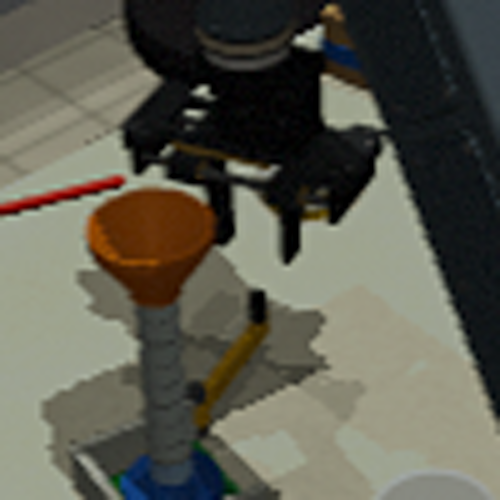

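{"op": "move_arm", "data": {
  "rows": [4, -1, -20, 0, 0, 0, 0.45, 0, 0, -25, 0, 0, 0, 0.45, 0, 0, -19, 0, 0, 0, 0.45, 0, 0, 0, 0, 0, 0, 0.45, 0, 0, 0, 0, 0, 0, 0.7, 0, 0, 0, 0, 0, 0, 1, 0, 0, 0, 0, 0, 0, 1, 0, 0, 0, 0, 0, 0, 1, 0, 0, 0, 0, 0, 0, 1, 0, 0, 0, 0, 0, 0, 1],
  "grip_force": 5
}}

```text
time: 24.25
position: [0.6182, 0.0243, 0.053]
tool_rot: [0.563, 0.826, 0.001, -0.001]
ft_force: [-0.4, -0.4, 3.4]
grip_width: 0.0154
```

```bash
python3 st.py; python3 - <<'E'
import numpy as np
H=np.array([575.5,126.6]);f=np.arctan2(23.8-126.6,613-575.5)+2*np.pi;R=109;print(f)
for i in range(11):
    g=f-.13;print(np.round(R*np.array([np.cos(g)-np.cos(f),np.sin(g)-np.sin(f)]),1),np.round(H+R*np.array([np.cos(g),np.sin(g)]),1));f=g
E
```

```text
24.25 [0.6182 0.0243 0.053 ] gw 0.0154 q [-0.14  0.74  1.57  0.    0.83 -0.52] F [-0.4 -0.4  3.4]
z [-0.001  0.003 -1.   ] y [0.931 0.365 0.   ]
5.062174974250903
[-13.6  -4. ] [599.3  20.2]
[-14.   -2.2] [585.3  18. ]
[-14.2  -0.4] [571.1  17.7]
[-14.1   1.5] [557.   19.2]
[-13.8   3.3] [543.3  22.5]
[-13.2   5.1] [530.   27.5]
[-12.5   6.7] [517.6  34.3]
[-11.5   8.3] [506.1  42.5]
[-10.3   9.7] [495.8  52.3]
[-9. 11.] [486.8  63.2]
[-7.5 12. ] [479.4  75.2]
```

```bash
python3 - <<'E'
import numpy as np
f=5.108;R=110
H=np.array([575.5,126.6])
for i in range(11):
    g=f-.125;print(np.round(R*np.array([np.cos(g)-np.cos(f),np.sin(g)-np.sin(f)]),1),np.round(H+R*np.array([np.cos(g),np.sin(g)]),1));f=g
E
```

```text
[-13.   -4.5] [604.9  20.6]
[-13.4  -2.8] [591.5  17.8]
[-13.7  -1.1] [577.8  16.6]
[-13.7   0.6] [564.   17.2]
[-13.6   2.3] [550.5  19.5]
[-13.2   4. ] [537.3  23.4]
[-12.6   5.6] [524.8  29. ]
[-11.8   7.1] [513.   36.1]
[-10.8   8.5] [502.2  44.6]
[-9.7  9.8] [492.5  54.4]
[-8.4 10.9] [484.2  65.3]
```

{"op": "move_arm", "data": {
  "rows": [0, 0, -5, 0, 0, 0, 1, -13, -4.5, 0, 0, 0, -0.125, 1, -13.4, -2.8, 0, 0, 0, -0.125, 1, -13.7, -1.1, 0, 0, 0, -0.125, 1, -13.7, 0.6, 0, 0, 0, -0.125, 1, -13.6, 2.3, 0, 0, 0, -0.125, 1, -13.2, 4, 0, 0, 0, -0.125, 1, -12.6, 5.6, 0, 0, 0, -0.125, 1, -11.8, 7.1, 0, 0, 0, -0.125, 1, -10.8, 8.5, 0, 0, 0, -0.125, 1, -9.7, 9.8, 0, 0, 0, -0.125, 1, -8.4, 10.9, 0, 0, 0, -0.125, 1]
}}

```text
time: 25.45
position: [0.4835, 0.0645, 0.048]
tool_rot: [0.96, 0.278, 0.001, -0.0]
ft_force: [-0.5, -1.9, 6.1]
grip_width: 0.0153
```

```bash
python3 st.py; python3 - <<'E'
from h import *
cs=cam('side')
u=proj(cs,[[.5,.1,.05]])[0].astype(int)
a=cs['color'][u[1]-70:u[1]+30,u[0]-50:u[0]+50,::-1]; a=cv2.resize(a,None,fx=5,fy=5,interpolation=2); cv2.imwrite(f'pics/s16.png',a)
E
```

```text
25.45 [0.4835 0.0645 0.048 ] gw 0.0153 q [-0.1   0.65  1.91  0.    0.58  0.91] F [-0.5 -1.9  6.1]
z [ 0.003  0.001 -1.   ] y [ 0.535 -0.845  0.   ]
```

View pics/s16.png

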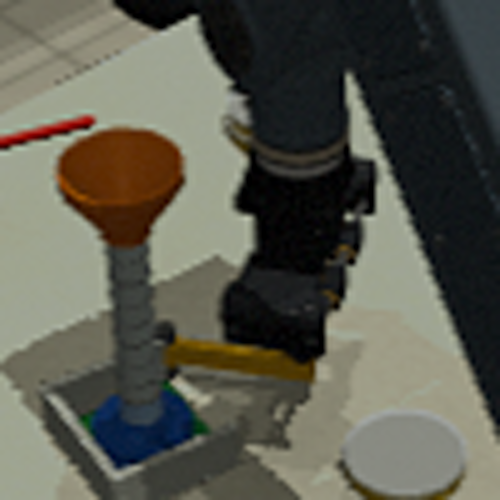

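{"op": "move_arm", "data": {
  "rows": [0, 0, 0, 0, 0, 0, 0.45, 0, 0, 0, 0, 0, 0, 0.45, 0, 0, 0, 0, 0, 0, 0.45, 0, 0, 20, 0, 0, 0, 0.45, 0, 0, 40, 0, 0, 0, 0.5, 0, 0, 45, 0, 0, 0, 0.6, 0, 0, 45, 0, 0, 0, 0.88, 2, -6, 0, 0, 0, 0.14, 0.88, 2, -6, 0, 0, 0, 0.14, 0.88, 2, -6, 0, 0, 0, 0.14, 0.88, 2, -6, 0, 0, 0, 0.14, 0.88, 2, -6, 0, 0, 0, 0.14, 0.88]
}}

```text
time: 26.7
position: [0.4943, 0.0343, 0.1973]
tool_rot: [0.804, 0.595, 0.001, -0.001]
ft_force: [0.4, -0.5, 0.2]
grip_width: 0.0107
```

{"op": "move_arm", "data": {
  "rows": [3, -5, 0, 0, 0, 0.14, 0.88, 3, -5, 0, 0, 0, 0.14, 0.88, 3, -3, 0, 0, 0, 0.14, 0.88, 0, 0, 0, 0, 0, 0.14, 0.88, 0, 0, 0, 0, 0, 0.14, 0.88, 0, 0, 0, 0.1, 0.046, 0.036, 0.88, 0, 0, 0, 0.1, 0.046, 0, 0.88, 0, 0, 0, 0.1, 0.046, 0, 0.88, 0, 0, 0, 0.1, 0.046, 0, 0.88, 0, 0, 0, 0, 0, 0, 0.88]
}}

```text
time: 27.7
position: [0.5045, 0.019, 0.1958]
tool_rot: [0.526, 0.821, 0.118, -0.186]
ft_force: [-0.4, 0.3, -0.3]
grip_width: 0.0103
```

```bash
python3 st.py; python3 - <<'E'
from h import *
cs=cam('side');ct=cam('top')
print([(r['conf'],np.round(atz(cs,r['at'],.05),4)) for r in robot.spot_point('side','guard_knob')[:2]])
print([(r['conf'],np.round(atz(ct,r['at'],.05),4)) for r in robot.spot_point('top','guard_knob')[:2]])
u=proj(cs,[[.5,.1,.05]])[0].astype(int)
a=cs['color'][u[1]-70:u[1]+30,u[0]-50:u[0]+50,::-1]; a=cv2.resize(a,None,fx=5,fy=5,interpolation=2); cv2.imwrite(f'pics/s17.png',a)
E
```

```text
27.7 [0.5045 0.019  0.1958] gw 0.0103 q [-0.37  0.52  1.63  0.31  1.33 -0.93] F [-0.4  0.3 -0.3]
z [-0.181  0.39  -0.903] y [ 0.908  0.418 -0.001]
[(0.47, array([0.4793, 0.0717, 0.05  ]))]
[(0.43, array([0.4843, 0.0666, 0.05  ]))]
```

View pics/s17.png

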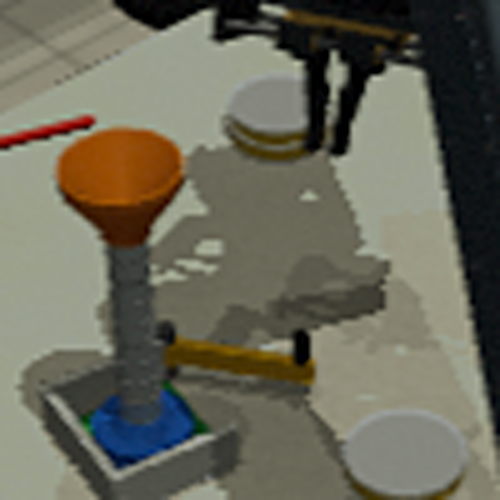

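{"op": "move_arm", "data": {
  "rows": [0, 0, -40, 0, 0, 0, 0.88, 0, 0, -45, 0, 0, 0, 0.88, 0, 0, -45, 0, 0, 0, 0.88, 0, 0, -20, 0, 0, 0, 0.88, 0, 0, 0, 0, 0, 0, 0.88]
}}

```text
time: 28.4
position: [0.5008, 0.0235, 0.0457]
tool_rot: [0.524, 0.822, 0.117, -0.188]
ft_force: [0.0, -0.2, 0.3]
grip_width: 0.0103
```

```bash
python3 st.py; python3 - <<'E'
import numpy as np
H=np.array([575.5,126.6]);prev=None
K0=np.array([483.5,64.5])
for i in range(13):
    ga=.79*(1-i/12); b=2.943+ga; h=2.005-.555*i/12
    K=H+109.5*np.array([np.cos(b),np.sin(b)]); T=K-14.8*np.array([np.cos(h),np.sin(h)])
    print(i,np.round(ga,2),np.round(T,1),np.round(T-prev,1) if prev is not None else ''); prev=T
E
```

```text
28.4 [0.5008 0.0235 0.0457] gw 0.0103 q [-0.37  0.76  1.72  0.35  1.02 -1.04] F [ 0.  -0.2  0.3]
z [-0.187  0.39  -0.902] y [ 0.906  0.423 -0.005]
0 0.79 [490.8  52.1] 
1 0.72 [486.4  58. ] [-4.4  5.8]
2 0.66 [482.3  64.1] [-4.   6.1]
3 0.59 [478.7  70.4] [-3.6  6.3]
4 0.53 [475.5  77. ] [-3.2  6.6]
5 0.46 [472.7  83.7] [-2.8  6.7]
6 0.4 [470.4  90.6] [-2.3  6.9]
7 0.33 [468.6  97.6] [-1.9  7. ]
8 0.26 [467.2 104.7] [-1.4  7.1]
9 0.2 [466.3 111.9] [-0.9  7.2]
10 0.13 [465.8 119.1] [-0.4  7.2]
11 0.07 [465.9 126.3] [0.  7.2]
12 0.0 [466.4 133.5] [0.5 7.2]
```

{"op": "move_arm", "data": {
  "rows": [-2.5, 7.2, 0, 0, 0, 0, 0.88, -2.5, 7.2, 0, 0, 0, 0, 0.88, -2.5, 7.1, 0, 0, 0, 0, 0.88, -2.5, 7.1, 0, 0, 0, 0, 0.88, -4.4, 5.8, 0, 0, 0, -0.046, 0.88, -4, 6.1, 0, 0, 0, -0.046, 0.88, -3.6, 6.3, 0, 0, 0, -0.046, 0.88, -3.2, 6.6, 0, 0, 0, -0.046, 0.88, 0, 0, 0, 0, 0, 0, 0.88]
}}

```text
time: 29.3
position: [0.476, 0.0762, 0.0475]
tool_rot: [0.599, 0.77, 0.135, -0.175]
ft_force: [0.4, 0.5, 0.2]
grip_width: 0.0102
```

```bash
python3 st.py; python3 - <<'E'
from h import *
cs=cam('side')
u=proj(cs,[[.5,.1,.05]])[0].astype(int)
a=cs['color'][u[1]-70:u[1]+30,u[0]-50:u[0]+50,::-1]; a=cv2.resize(a,None,fx=5,fy=5,interpolation=2); cv2.imwrite(f'pics/s18.png',a)
E
```

```text
29.3 [0.476  0.0762 0.0475] gw 0.0102 q [-0.32  0.72  1.86  0.49  0.88 -0.95] F [0.4 0.5 0.2]
z [-0.109  0.417 -0.902] y [ 0.969  0.247 -0.003]
```

View pics/s18.png

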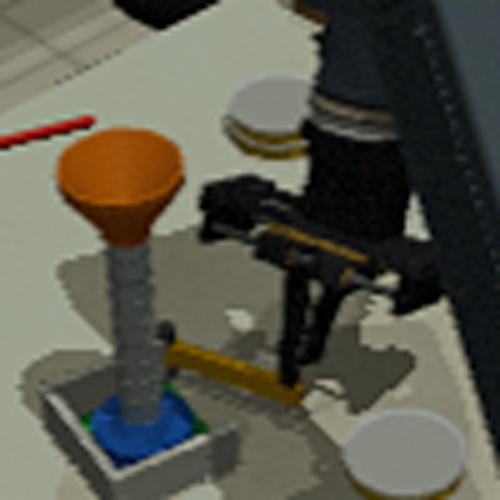

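{"op": "move_arm", "data": {
  "rows": [-2.8, 6.7, -0.5, 0, 0, -0.046, 0.88, -2.3, 6.9, -0.5, 0, 0, -0.046, 0.88, -1.9, 7, 0, 0, 0, -0.046, 0.88, -1.4, 7.1, 0, 0, 0, -0.046, 0.88, -0.9, 7.2, 0, 0, 0, -0.046, 0.88, -0.4, 7.2, 0, 0, 0, -0.046, 0.88, 0, 5, 0, 0, 0, -0.046, 0.88, 0, 4, 0, 0, 0, -0.046, 0.88, 0, 0, 0, 0, 0, 0, 0.88]
}}

```text
time: 30.25
position: [0.4674, 0.1268, 0.0463]
tool_rot: [0.729, 0.648, 0.164, -0.147]
ft_force: [-0.4, 0.0, 0.5]
grip_width: 0.0104
```

```bash
python3 st.py; python3 - <<'E'
from h import *
cs=cam('side')
u=proj(cs,[[.5,.1,.05]])[0].astype(int)
a=cs['color'][u[1]-70:u[1]+30,u[0]-60:u[0]+40,::-1]; a=cv2.resize(a,None,fx=5.5,fy=5.5,interpolation=2); cv2.imwrite(f'pics/s19.png',a)
E
```

```text
30.25 [0.4674 0.1268 0.0463] gw 0.0104 q [-0.26  0.7   2.01  0.77  0.66 -0.81] F [-0.4  0.   0.5]
z [ 0.048  0.427 -0.903] y [ 0.993 -0.116 -0.002]
```

View pics/s19.png

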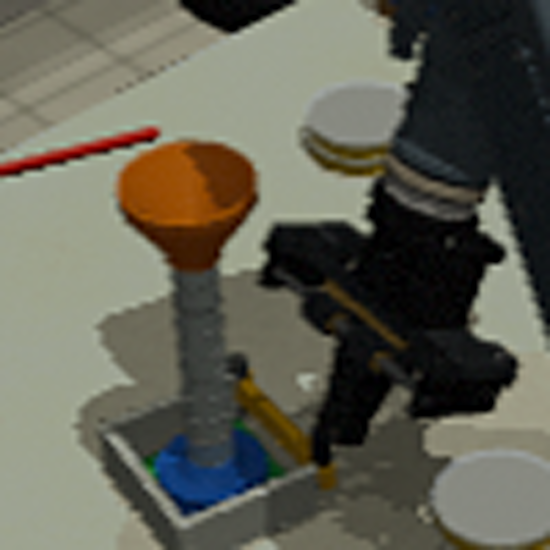

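{"op": "move_arm", "data": {
  "rows": [0.4, 2, 0, 0, 0, 0, 0.88, 0.4, 2, 0, 0, 0, 0, 0.88, 0.4, 2, 0, 0, 0, 0, 0.88, 0, 0, 0, 0, 0, 0, 0.88]
}}

```text
time: 30.7
position: [0.4693, 0.1325, 0.0463]
tool_rot: [0.729, 0.649, 0.164, -0.147]
ft_force: [-1.2, -1.5, -0.0]
grip_width: 0.0103
```

{"op": "move_arm", "data": {
  "rows": [0.3, 1.5, 0, 0, 0, 0, 0.88, 0, 0, 0, 0, 0, 0, 0.88]
}}

```text
time: 30.9
position: [0.4695, 0.1333, 0.0462]
tool_rot: [0.729, 0.649, 0.164, -0.146]
ft_force: [-3.0, -4.9, 1.1]
grip_width: 0.0104
```

{"op": "move_arm", "data": {
  "rows": [0, 1, 0, 0, 0, 0, 0.88, 0, 0, 0, 0, 0, 0, 0.88, -1, -10, 0, 0, 0, 0, 0.88, -2, -20, 0, 0, 0, 0, 0.88, -3, -30, 0, 0, 0, 0, 0.88, 0, -20, 40, 0, 0, 0, 0.88, 0, -20, 45, 0, 0, 0, 0.88, 0, -30, 35, 0, 0, 0, 0.88, 0, -45, 20, 0, 0, 0, 0.88, 0, -45, 20, 0, 0, 0, 0.88, 0, -45, 0, 0, 0, 0, 0.88, 0, 0, 0, 0, 0, 0, 0.88]
}}

```text
time: 32.1
position: [0.4662, -0.1375, 0.2072]
tool_rot: [0.731, 0.647, 0.165, -0.141]
ft_force: [-0.3, 0.2, -0.1]
grip_width: 0.0106
```

```bash
python3 st.py; python3 - <<'E'
from fun import *
from fit import T
cs=cam('side');ct=cam('top')
cc=np.array([.5268,.190]);ux=np.array([np.cos(1.372),np.sin(1.372)]);uy=np.array([-ux[1],ux[0]])
P=[.5268,.190,1.372]
for n,c in(('s',cs),('t',ct)):
    p,f=fitfun(c,(.527,.19)); print(p,f,'corral',(p-cc)@ux,(p-cc)@uy)
    for r in robot.spot_point({'s':'side','t':'top'}[n],'guard_knob')[:2]:
        K=atz(c,r['at'],.05)[:2]; L=K-T(P,[-.053,-.06,0])[0][:2]; print(r['conf'],K,'guard',np.arctan2(L[1],L[0])%(2*np.pi)-2.943)
    u=proj(c,[[.52,.16,.05]])[0].astype(int);x0,y0=u-[50,50]
    k=8;a=cv2.resize(np.ascontiguousarray(c['color'][y0:y0+100,x0:x0+100,::-1]),None,fx=k,fy=k,interpolation=cv2.INTER_CUBIC)
    for g in (0,.08):
        h=np.array([-.053,-.06,.034]);e=h+.118*np.array([np.cos(np.pi/2+g),np.sin(np.pi/2+g),0])
        uv=((proj(c,T(P,[h,e]))-[x0,y0]+.5)*k).astype(int);cv2.line(a,tuple(map(int,uv[0])),tuple(map(int,uv[1])),(255,255,0),1)
    cv2.imwrite(f'pics/e_{n}.png',a)
a,b=[cv2.imread(f'pics/e_{n}.png')[100:700,100:700] for n in 'st'];cv2.imwrite('pics/e.png',cv2.resize(np.hstack([a,b]),(800,400)))
E
```

```text
32.1 [ 0.4662 -0.1375  0.2072] gw 0.0106 q [-0.75  0.45  1.74  0.38  1.24 -0.8 ] F [-0.3  0.2 -0.1]
z [ 0.058  0.42  -0.906] y [ 0.992 -0.123  0.006]
[0.52506601 0.1898994 ] 84.02539023452519 corral -0.00044106319546875094 0.0016799748513894148
0.69 [0.4569645  0.15285408] guard -0.023265942691417685
[0.52707968 0.19010122] 20.54069973087274 corral 0.0001544642034709112 -0.00025417947398271646
0.53 [0.46031498 0.14640447] guard 0.024387002746018904
```

View pics/e.png

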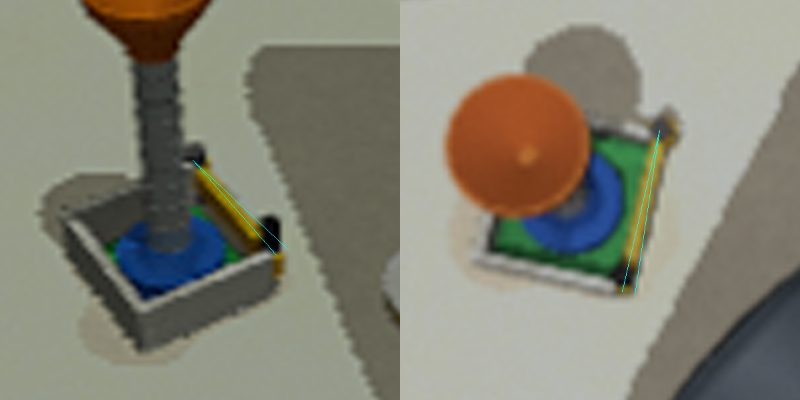

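```bash
python3 -c "
from rig import robot
print(robot.hand_in())"
```

```text
the job is handed in; nothing more can be done
None
```

The cylinder is in the corral with the guard bar shut behind it, and I have handed the job in. The hand-in gave no verdict.

- **Opening the guard:** I gripped the knob and swung the bar to about 2.15 rad.
- **Moving the cylinder:** I pushed its foot along the bench with the tilted, half-open fingers at up to about 0.06 m/s, right to the bay centre. It looked upright in every picture on the way.
- **Shutting the guard:** I swung the bar back by its knob, then pushed it on from outside until the force rose to about 5 N, which I took as the stop.

Last checks, with the arm clear of everything and still:

- **Cylinder position:** It is within about 2 mm of the bay centre in both cameras, worked out from the funnel on the assumption that the cylinder is upright. The side camera's funnel fit was poorer than the top one's.
- **Guard angle:** It reads −0.02 rad in the side camera and +0.02 rad in the top camera. The cameras disagree by about 0.05 rad, but both are within the 0.08 limit.
- **Other items:** I never reached for the bystanders and saw none moved in the pictures, but I did not measure their positions again at the end.

Total time was about 32 s of the 72 s allowed.

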